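# Gauge a reground grinder plate and pack it with the right ring

## Robot

A 6-joint arm with a two-finger parallel gripper is mounted at the origin on the work surface. World frame = base frame: x ahead of the robot, y to its left, z up, the work surface at z = 0. Lengths are in mm, angles in rad, forces in N, time in s.
With the tool pointing down it reaches from about 400 to 925 mm from the base axis. Payload 12.5 kg.
Tool frame: the origin (TCP) lies midway between the tips of the shut fingers; the grasp point (between the pads) lies 19 mm behind it; z points along the fingers, y is the line along which they close (so a half turn about z gives the same grasp; the last joint's range is limited). The gripper opens to 95 mm and grips with 3 to 60 N. Pads are 20 mm wide; open, the fingers measure 119 mm over their backs; the gripper's body (75 mm by 180 mm) begins 59 mm behind the grasp point.
Start: joints at [-1.355, 0.491, 1.559, -0, 1.092, -0.106], TCP at [197.695, -592.931, 183.661] pointing down, gripper open.
Joint ranges: [-3.1, 3.1], [-0.84, 2.19], [0.05, 2.79], [-1.13, 4.28], [0.06, 2.93], [-2.69, 2.69]. Speed limits (rad/s): [2.22, 2.22, 2.79, 3.14, 3.14, 3.14].

## Interface

Orientations are given as [roll, pitch, yaw] about the fixed x, y, z axes, in that order (R = Rz(yaw) Ry(pitch) Rx(roll)).
In Python, from cell import state, read_camera, camera_info, env gives the robot as it stands.
- The arm moves only by the tool move_arm, never from a script. Its argument "commands" is a list of rows, each a list of 3 entries, a list of its own where there are three numbers: the shift along the world's x, y, z in cm, then the turn, a rotation vector about the world's x, y, z in degrees, then the opening, from 0 (shut) to 1 (fully open). A call has 1 to 10 rows; each row shifts and turns the commanded pose from where the row before left it; what a row does not reach is not made up. A row lasts 1/10 s, in which the tool goes at most 50 mm and 8.59 degrees, less where a joint would pass 70% of its speed; a pose out of reach is approached as far as the arm can. A call with a gripper value outside its range is refused whole. The fingers move at their own pace and stop on an object; the grip force is fixed at half the most. Time passes only in rows, so rows that do not move let the fingers close. It gives the time, the measured TCP pose, the force, the opening and the grip force at its end, in the units of the state.
- state(): the state, without advancing time (a new reading comes with each control period).
- read_camera(name): name is "scene" or "top" or "wrist"; returns the picture (400x640x3 uint8, blue, green, red); there is no depth.
- camera_info(name): a dict with "K" (3x3 intrinsics, pixels), "cam_to_world" (4x4, takes a point from camera to world coordinates). Camera axes: x right, y down, z forward; pixel columns grow to the right and rows downward; lengths in mm; the calibration is good to about 2 mm. A picture is of the moment at which its call begins: read the wrist's pose just before it. camera_info takes no time and is no camera call; for the wrist camera it gives the pose at the moment of the call.
- env.job_done(): hands the job in; it is judged then, once.
The state is a dict: "t": time; "joints": joint angles; "qvel": joint speeds; "tau": joint torques, N m; "eef_pos": TCP position; "tcp_rot": TCP orientation; "ft_force": force on the tool from outside, world axes, zero at the start; "moment": the same for the moment, N m; "opening": opening from 0.0 (shut) to 1.0 (fully open); "grip_force": force on a finger pad.
Only numpy, scipy, OpenCV 4.12 (cv2) and the standard library are available. Lean on these libraries where they do the work, as an engineer would, in place of code of your own. Each camera call takes 0.05 s, during which the arm holds its last target. There are 200 camera calls.

## Task

Pinch the fine-hole grinder plate that leans in the stand across its two faces and read its thickness from the finger opening as you lift it out. Lay it flat on the cutting board, take it again by its rim and slide it down over the stud of the grinder head until it sits flat in the mouth. Then slide one spacer ring down over the stud to lie on the plate, the thick blue one if the plate measured less than 11 mm, otherwise the thin red one, and leave the other ring and everything else where they are.

Things in the scene. Friction and masses are not known exactly. Their poses are not given: they have to be found in the camera images.
- plate: stainless plate to fit: 62 mm across, many small holes, 14 mm bore, 0.2 kg. Thickness 7 to 15 mm, new at each start: gauge it. Origin: centre of one face; +z goes through it to the other face. At the start it leans in a cradle, that face on the backrest (robot's side), z away from the robot and 15 deg up, x down along it; its upper half stands free. Either face may end up on top
- coarse_plate: bystander in the other cradle: a plate of the same 62 mm diameter, 10 mm thick, with three large kidney-shaped openings; same axes as the plate
- stand: plate stand, black base 95 x 176 x 10 mm, two steel cradles side by side along its y; fixed, on the left or the right. Origin: middle of its underside. Centres of the leaning plates: 50 mm above it at x = 0, y = +43 and -43 mm; either may be the plate. The backrests (on the plates' -x side) end 3 mm above these centres
- board: white cutting board, 240 x 340 x 15 mm, fixed; origin at the middle of its underside, its top at z = 15 mm. The rings lie at its +y end; the middle of its -y half (about x = -20, y = -60 mm) is free for laying the plate down
- head: aluminium grinder head standing on its drive end, mouth up, feed throat sticking out towards its +x; 80 mm in diameter at the mouth, 120 mm tall, fixed; origin at the middle of its underside. May be on the left or the right
- mouth (a point): centre of the head's mouth, on the stud's axis, level with the rim (z = 120 mm). The plate's seat is a flat recess 68 mm across whose floor (knife flush in it) is 5 mm below this point. The stud, 11 mm thick, rises on the axis to 22 mm above this point, its last 4 mm tapering to 6 mm
- thin_ring: thin spacer ring, red plastic, 62 mm outside diameter, 6 mm high, 48 mm inside, with three arms and a hub with a 14 mm bore at its middle; lies flat on the board. Origin: centre of its underside, z up
- thin_ring_top (a point): centre of the thin ring's top, 6 mm above its origin
- thick_ring: thick spacer ring, blue plastic, like the thin one but 10 mm high. Origin: centre of its underside, z up
- thick_ring_top (a point): centre of the thick ring's top, 10 mm above its origin
- ring_nut: bystander: aluminium ring nut of the head, 92 mm across, 26 mm high, lying beyond the board
- spare_knife: bystander: small steel four-armed grinder knife, 48 mm across, 10 mm high, at the far corner of the board's -y end
- pusher: bystander: wooden food pusher, 54 mm thick, 175 mm tall, standing far to the left
- bowl: bystander: pink bowl, 150 mm across, 60 mm high, beyond the board
- horn: bystander: white stuffing horn standing on its flange, 70 mm across, 140 mm tall, far to the right

How it is judged:
By the outcome, as a careful person would: the job done as asked, in the order asked, and still so for the second after the job is handed in, with the robot touching nothing.
It also fails if it takes over 72 s, if anything falls off the work surface, if the arm or the gripper's body presses on something with over 40 N, if the wrist force passes 120 N, or if a joint passes its speed limit or range.

## Working session

There is one attempt and no reset: what is moved stays moved. The work goes in short steps, Python scripts to look and compute and a tool call to move; the robot and the scene stay as the last step left them, time stands still between calls to the robot, and variables do not carry over. Pictures are saved under pics/ and viewed, at most 10 in all, crops included, and the job is handed in when it is done.

Besides the shell and the picture viewer there is one more tool, called by a JSON object that holds its "name" and its "arguments". move_arm: Moves the arm, as the interface text tells. Its arguments: {"type":"object","properties":{"commands":{"type":"array"}},"required":["commands"]}

```bash
mkdir -p pics; python3 - <<'E'
from cell import state, read_camera, camera_info
import cv2
print(state())
for n in ("scene","top"):
    i=camera_info(n); print(n,i["K"].tolist(),i["cam_to_world"].round(4).tolist() if hasattr(i["cam_to_world"],'round') else i["cam_to_world"])
    cv2.imwrite(f"pics/{n}0.png",read_camera(n))
E
```

```text
{'t': 0.0, 'joints': array([-1.35464788e+00,  4.91569627e-01,  1.55949012e+00, -3.20914661e-05,
        1.09171178e+00, -1.05578499e-01]), 'qvel': array([-3.44824275e-05, -2.30935865e-03,  2.80223255e-04,  1.25071327e-03,
        3.06269935e-04,  2.58523856e-04]), 'tau': array([ 1.34785412e-03, -6.12634063e+01, -2.58186185e+01,  6.93127234e-02,
        4.81558393e-02, -1.33201074e-04]), 'eef_pos': array([ 197.58875312, -592.62392567,  183.04151757]), 'tcp_rot': array([-3.14041734e+00, -9.59305261e-05,  3.21741696e-01]), 'ft_force': array([ 0.34755097, -0.17211728,  0.59698717]), 'moment': array([-0.02127739, -0.00168557, -0.03300304]), 'grip_force': 0.0, 'opening': 0.9958160697947486}
scene [[493.21307434698736, 0.0, 311.69609793339424], [0.0, 493.21307434698736, 198.4526810580479], [0.0, 0.0, 1.0]] [[0.3246, 0.6429, -0.6937, 1440.2242], [0.9458, -0.22, 0.2387, -280.5387], [0.0008, -0.7336, -0.6795, 917.5997], [0.0, 0.0, 0.0, 1.0]]
top [[363.32346756658984, 0.0, 315.1950521347576], [0.0, 363.32346756658984, 192.9530132635781], [0.0, 0.0, 1.0]] [[0.0262, -0.9959, 0.0863, 518.7233], [-0.9997, -0.0259, 0.0047, -21.0695], [-0.0024, -0.0864, -0.9963, 1200.9022], [0.0, 0.0, 0.0, 1.0]]
```

View pics/scene0.png

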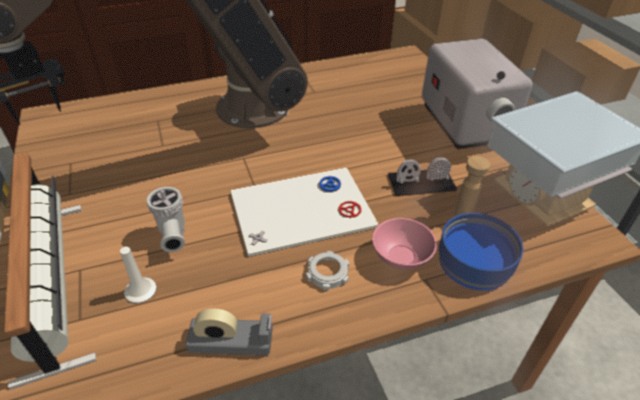

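View pics/top0.png

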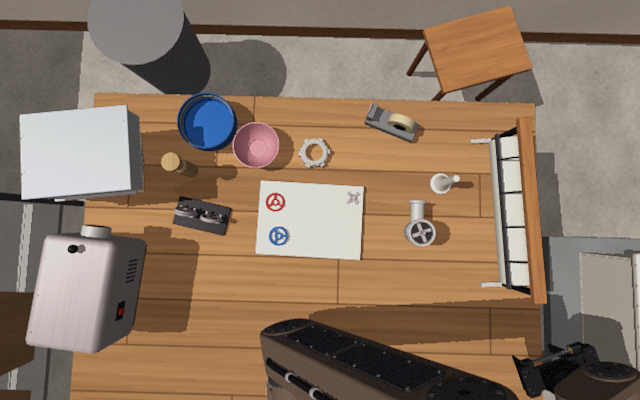

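The stand is at the left (top px ~202,215), with the fine plate at its +y end. The head is at the right (top px 420,233), and the rings are at px (275,202) red and (279,236) blue. I'll enlarge these for a closer read.

```bash
cat > h.py <<'E'
import numpy as np, cv2
from cell import state, read_camera, camera_info
def pix2w(info,u,v,z):
    K=np.array(info["K"]);T=np.array(info["cam_to_world"])
    d=T[:3,:3]@np.linalg.solve(K,[u,v,1.]);o=T[:3,3]
    return o+d*(z-o[2])/d[2]
def w2pix(info,p):
    K=np.array(info["K"]);T=np.array(info["cam_to_world"])
    c=K@(T[:3,:3].T@(np.array(p,float)-T[:3,3]));return c[:2]/c[2]
def crop(im,x,y,w,h,s):
    c=cv2.resize(im[y:y+h,x:x+w],None,fx=s,fy=s,interpolation=cv2.INTER_CUBIC)
    for k in range(0,w,10):
        cv2.line(c,(k*s,0),(k*s,8 if (x+k)%50 else 16),(0,255,255),1)
        if (x+k)%20==0: cv2.putText(c,str(x+k),(k*s,26),0,.4,(0,255,255),1)
    for k in range(0,h,10):
        cv2.line(c,(0,k*s),(8,k*s),(0,255,255),1)
        if (y+k)%20==0: cv2.putText(c,str(y+k),(10,k*s+4),0,.4,(0,255,255),1)
    return c
E
python3 - <<'E'
from h import *
t=cv2.imread("pics/top0.png");s=cv2.imread("pics/scene0.png")
a=crop(t,165,190,80,50,5);b=crop(t,390,195,80,60,5);c=crop(s,380,140,80,60,5);d=crop(t,250,185,80,60,5)
o=np.zeros((600,800,3),np.uint8)
o[:250,:400]=a;o[:300,400:]=b;o[300:,:400]=c;o[300:,400:]=d
cv2.imwrite("pics/m0.png",o)
E
```

```text
(no output)
```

View pics/m0.png

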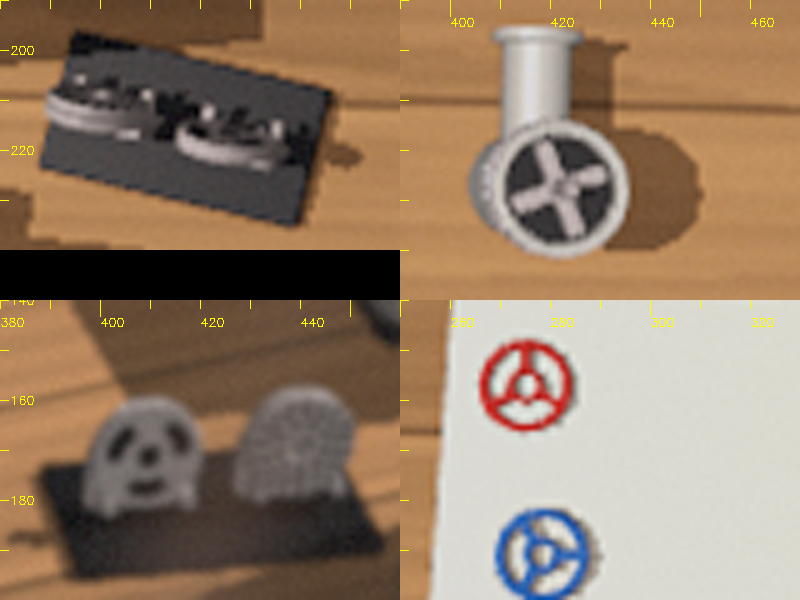

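```bash
python3 - <<'E'
from h import *
np.set_printoptions(precision=1,suppress=True)
T=camera_info("top");S=camera_info("scene")
c=np.array([pix2w(T,u,v,10) for u,v in [(180,196),(231.4,208.4),(225,235.6),(173,223.6)]])
print(c,c.mean(0));e=c[0]-c[1]+c[3]-c[2];print("stand y dir",np.degrees(np.arctan2(-e[0],e[1])),np.linalg.norm(e)/2)
print("mouth",pix2w(T,423,232.4,120))
print("red",pix2w(T,275.2,202.2,21),"blue",pix2w(T,278.6,235.8,25))
print("red S",pix2w(S,349.5,209,21),"blue S",pix2w(S,330,184,25),"mouth S",pix2w(S,165,200,120))
print("board",[pix2w(T,u,v,15) for u,v in [(260,181),(365,186),(361,260),(256,253)]])
# scene: fine plate disc crop centre, base corners
print("stand S",[pix2w(S,u,v,10) for u,v in [(388,173),(394,195.5),(456.5,190)]])
m=c.mean(0);a=np.arctan2(-e[0],e[1]);p=m+43*np.array([-np.sin(a),np.cos(a),0]);p[2]=50
print("plate",p,w2pix(S,p),w2pix(T,p))
E
```

```text
[[600.3 429.   10. ]
 [563.9 257.9  10. ]
 [474.8 274.7  10. ]
 [509.3 446.6  10. ]] [537.1 352.   10. ]
stand y dir -11.671638308015817 175.1009874090899
mouth [ 503.6 -337.7  120. ]
red [587.4 113.7  21. ] blue [479.3  98.5  25. ]
red S [595.3 114.8  21. ] blue S [489.9  99.6  25. ] mouth S [ 518.5 -331.2  120. ]
board [array([656.2, 166.9,  15. ]), array([ 648.6, -178.3,   15. ]), array([ 408.4, -168.8,   15. ]), array([421.8, 170.6,  15. ])]
stand S [array([482.9, 280.2,  10. ]), array([575.1, 254.4,  10. ]), array([610.6, 427.6,  10. ])]
plate [545.8 394.1  50. ] [436.5 167.2] [185.3 212.4]
```

{"name": "move_arm", "arguments": {"commands": [[[3, 2.6, 1.2], [0, 0, 4], 1], [[3, 2.6, 1.2], [0, 0, 4], 1], [[3, 2.6, 1.2], [0, 0, 4], 1], [[3, 2.6, 1.2], [0, 0, 4], 1], [[3, 2.6, 1.2], [0, 0, 4], 1], [[3, 2.6, 1.2], [0, 0, 4], 1], [[3, 2.6, 1.2], [0, 0, 4], 1], [[3, 2.6, 1.2], [0, 0, 4], 1], [[3, 2.6, 1.2], [0, 0, 4], 1], [[2, 2, 1.2], [0, 0, 4], 1]]}}

```text
t: 1.1
eef_pos: [489.1, -337.1, 303.8]
tcp_rot: [-3.141, -0.0, 1.024]
ft_force: [-0.6, -0.0, -0.5]
opening: 1.0
grip_force: 0.0
```

```bash
python3 - <<'E'
from h import *
np.set_printoptions(precision=3,suppress=True)
i=camera_info("wrist");cv2.imwrite("pics/w1.png",read_camera("wrist"));np.savez("w1.npz",**i)
print(state()["eef_pos"],np.array(i["K"])[0],np.array(i["cam_to_world"]))
print(w2pix(i,[510,-335,120]))
E
```

```text
[ 491.401 -335.288  305.78 ] [277.836   0.    319.372] [[   0.855   -0.501   -0.135  526.691]
 [  -0.519   -0.826   -0.221 -275.471]
 [  -0.001    0.259   -0.966  504.291]
 [   0.       0.       0.       1.   ]]
[331.594 174.701]
```

```bash
python3 - <<'E'
from h import *
im=cv2.imread("pics/w1.png");cv2.imwrite("pics/w1c.png",crop(im,250,110,160,120,5))
E
```

```text
(no output)
```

View pics/w1c.png

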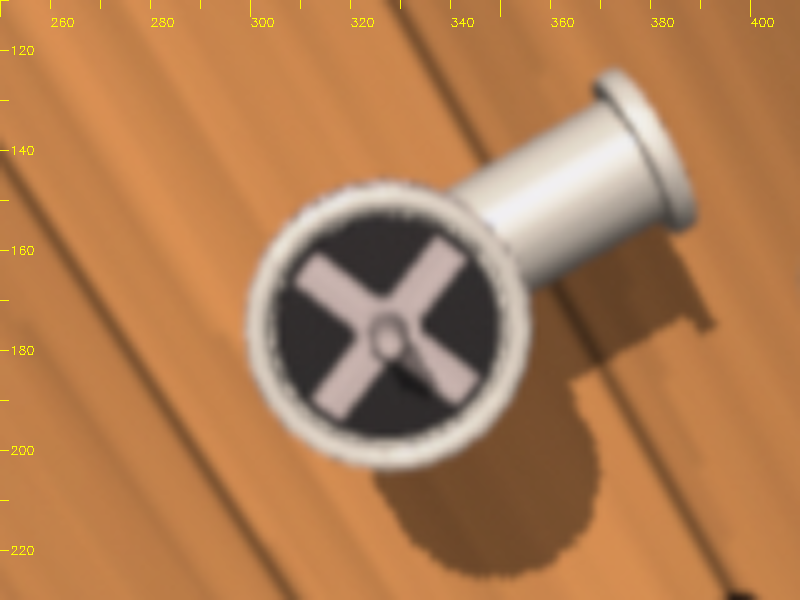

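{"name": "move_arm", "arguments": {"commands": [[[0, 5, 0], [0, 0, 2], 1], [[0, 5, 0], [0, 0, 2], 1], [[0, 5, 0], [0, 0, 2], 1], [[0, 5, 0], [0, 0, 2], 1], [[0, 5, 0], [0, 0, 2], 1], [[0, 5, 0], [0, 0, 2], 1], [[0.5, 5, 0], [0, 0, 2], 1], [[0.5, 5, 0], [0, 0, 2], 1], [[0.5, 5, 0], [0, 0, 2], 1], [[0, 0, 0], [0, 0, 0], 1]]}}

```text
t: 2.15
eef_pos: [502.3, 114.9, 303.3]
tcp_rot: [-3.141, -0.001, 1.34]
ft_force: [-0.9, -0.5, 0.2]
opening: 1.001
grip_force: 0.0
```

The mouth rim circle is centred at wrist px (327.7,175.2), and the stud tip is at (328,178). Next I'll locate the rings by colour from here.

```bash
python3 - <<'E'
from h import *
np.set_printoptions(precision=1,suppress=True)
z=np.load("w1.npz");print("mouth",pix2w(z,327.7,175.2,120))
i=camera_info("wrist");im=read_camera("wrist");cv2.imwrite("pics/w2.png",im);np.savez("w2.npz",**i)
b,g,r=[im[...,k].astype(int) for k in range(3)]
for n,m,zz in(("red",(r>g+70)&(abs(b-g)<40),21),("blue",(b>r+60),25)):
    m=m.astype(np.uint8);k,l,st,c=cv2.connectedComponentsWithStats(m)
    for j in range(1,k):
        if st[j,4]>150:
            cnt=max(cv2.findContours((l==j).astype(np.uint8),0,cv2.CHAIN_APPROX_NONE)[0],key=len)
            (cx,cy),rr=cv2.minEnclosingCircle(cnt)
            print(n,st[j],cx,cy,rr,pix2w(i,cx,cy,zz), pix2w(i,*c[j],zz))
E
```

```text
mouth [ 505.  -332.8  120. ]
red [ 433   40  101  106 4418] 484.5 93.5 55.52036666870117 [792.5 180.9  21. ] [779.2 158.3  21. ]
red [351 143  35  35 538] 368.328125 160.2578125 17.80948257446289 [589.1 117.9  21. ] [589.  118.4  21. ]
blue [ 475    0  106   29 1914] 527.5 0.0 52.500099182128906 [862.7 297.6  25. ] [854.2 284.4  25. ]
blue [292 166  34  35 491] 308.5528564453125 182.9674835205078 17.038476943969727 [479.6 103.5  25. ] [479.9 103.9  25. ]
```

{"name": "move_arm", "arguments": {"commands": [[[0.5, 4.5, 0.5], [0, 0, -3], 1], [[0.5, 4.5, 0.5], [0, 0, -3], 1], [[0.5, 4.5, 0], [0, 0, -3], 1], [[0.5, 4.5, 0], [0, 0, 0], 1], [[0.5, 4.5, 0], [0, 0, 0], 1], [[0.5, 4.5, 0], [0, 0, 0], 1], [[0, 0, 0], [0, 0, 0], 1]]}}

```text
t: 2.9
eef_pos: [533.0, 383.0, 312.1]
tcp_rot: [-3.14, 0.001, 1.179]
ft_force: [0.7, -0.7, -0.8]
opening: 0.999
grip_force: 0.0
```

```bash
python3 - <<'E'
from h import *
np.set_printoptions(precision=1,suppress=True)
i=camera_info("wrist");im=read_camera("wrist");cv2.imwrite("pics/w3.png",im);np.savez("w3.npz",**i)
print(state()["eef_pos"],state()["tcp_rot"],i["cam_to_world"])
print(w2pix(i,[546,394,50]),w2pix(i,[546,352,10]))
cv2.imwrite("pics/w3s.png",crop(im,180,60,320,260,2))
E
```

```text
[532.9 380.8 312.3] [-3.1  0.   1.2] [[  0.9  -0.4  -0.1 560.7]
 [ -0.4  -0.9  -0.2 449.9]
 [ -0.    0.3  -1.  512.5]
 [  0.    0.    0.    1. ]]
[324.5 165.8] [332.8 184.3]
```

View pics/w3s.png

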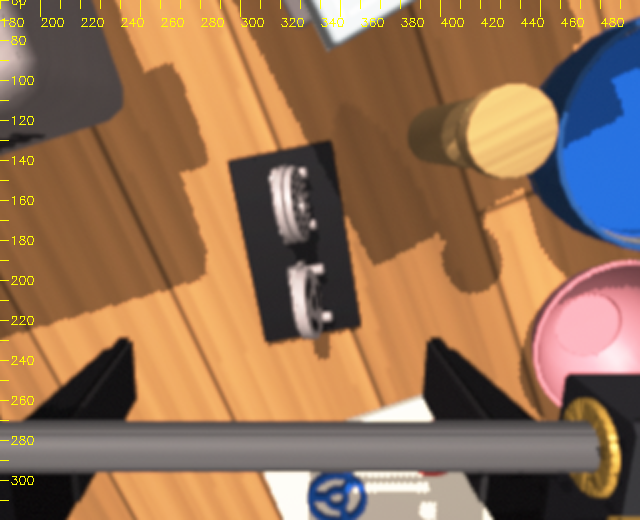

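The fine plate is the upper one (wrist px ~325,160). The stand base corners are at px (294.5,140), (345,131), (360,223.5) and (313,231). The gripper body is long along the closing axis.

```bash
python3 - <<'E'
from h import *
np.set_printoptions(precision=1,suppress=True)
z=np.load("w3.npz")
c=np.array([pix2w(z,u,v,10) for u,v in [(294.5,140),(345,131),(360,223.5),(313,231)]])
print(c,c.mean(0));e=c[0]-c[3]+c[1]-c[2];a=np.arctan2(-e[0],e[1]);print(np.degrees(a),np.linalg.norm(e)/2)
m=c.mean(0);p=m+43*np.array([-np.sin(a),np.cos(a),0]);p[2]=50;print("plate",p,w2pix(z,p))
ca,sa=np.cos(a),np.sin(a);Rz=np.array([[ca,-sa,0],[sa,ca,0],[0,0,1]])
q=np.radians(15);up=Rz@[-np.sin(q),0,np.cos(q)];n=Rz@[np.cos(q),0,np.sin(q)];yy=Rz@[0,1,0]
im=cv2.imread("pics/w3.png")
c6=crop(im,285,125,80,110,5)
for t,col in((0,(0,255,0)),(11,(0,0,255))):
  pts=np.array([w2pix(z,p+t*n+31*(np.cos(w)*up+np.sin(w)*yy)) for w in np.linspace(0,2*np.pi,60)])
  cv2.polylines(c6,[((pts-[285,125]+.5)*5).astype(int).reshape(-1,1,2)],True,col,1)
cv2.imwrite("pics/ov.png",c6)
E
```

```text
[[513.  451.4  10. ]
 [600.8 431.7  10. ]
 [566.  261.7  10. ]
 [477.2 281.8  10. ]] [539.2 356.6  10. ]
-11.738787576456055 173.42384978169534
plate [548.  398.7  50. ] [324.5 162.7]
```

View pics/ov.png

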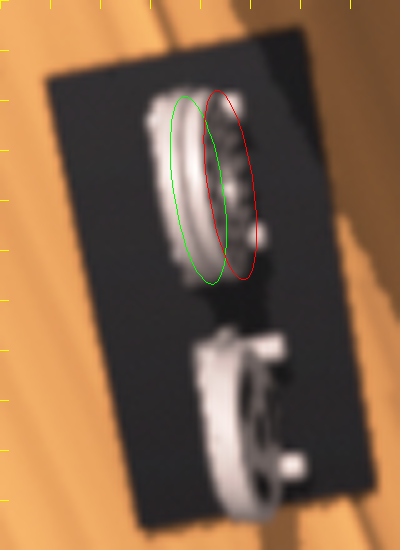

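{"name": "move_arm", "arguments": {"commands": [[[0, 0.5, -3], [0, 0, 5.4], 0.6], [[0, 0.5, -3], [0, 0, 5.3], 0.6], [[0, 0.5, -4], [-1.5, -7.35, 0], 0.6], [[-0.3, 0.5, -4], [-1.5, -7.35, 0], 0.6], [[0, 0, -3.5], [0, 0, 0], 0.6], [[0, 0, -2], [0, 0, 0], 0.6], [[0, 0, 0], [0, 0, 0], 0.6], [[0, 0, 0], [0, 0, 0], 0.6], [[0, 0, 0], [0, 0, 0], 0.6]]}}

```text
t: 3.85
eef_pos: [530.8, 399.8, 120.4]
tcp_rot: [2.878, -0.003, 1.363]
ft_force: [-0.5, -0.4, 0.3]
opening: 0.6
grip_force: 0.0
```

```bash
cat >> h.py <<'E'
from scipy.spatial.transform import Rotation as Ro
def axes():
    s=state();R=Ro.from_euler("xyz",s["tcp_rot"]).as_matrix();return np.array(s["eef_pos"]),R
E
python3 - <<'E'
from h import *
np.set_printoptions(precision=3,suppress=True)
p,R=axes();print(p,R,"opening",state()["opening"])
a=np.radians(-11.74);yy=np.array([-np.sin(a),np.cos(a),0]);up=np.array([-.2534,.0527,.966])
i=camera_info("wrist");im=read_camera("wrist");cv2.imwrite("pics/w4.png",im);np.savez("w4.npz",**i)
c=np.array([547,397.5,50.]);print(w2pix(i,c+31*up),w2pix(i,c+31*up+47*R[:,1]))
cv2.imwrite("pics/w4c.png",crop(im,230,110,200,150,4))
E
```

```text
[530.779 399.787 120.426] [[ 0.207  0.944  0.256]
 [ 0.978 -0.2   -0.051]
 [ 0.003  0.261 -0.965]] opening 0.600071044858863
[317.15  211.859] [368.966 211.903]
```

View pics/w4c.png

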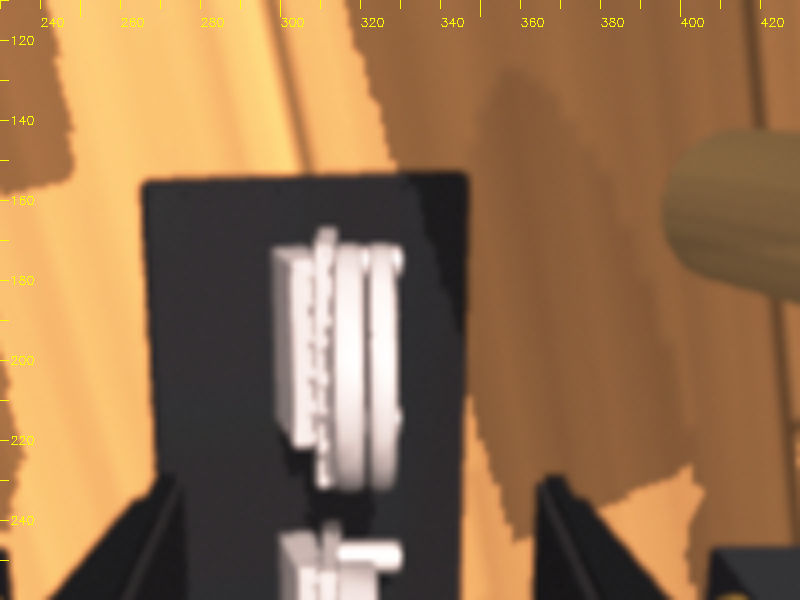

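The plate lies edge-on at px cols 311–327, centred at ~319.5 (the tool's mid-plane), rows 172–232. I'll check the lateral (row) position against the prediction.

```bash
python3 - <<'E'
from h import *
z=np.load("w4.npz");yy=np.array([.2035,.979,0]);up=np.array([-.2534,.0527,.966]);c=np.array([547,397.5,50.])
r=[w2pix(z,c+31*(np.cos(w)*up+np.sin(w)*yy))[1] for w in np.linspace(-1.6,1.6,60)];print(min(r),max(r))
E
```

```text
172.73359976894966 233.9808579585544
```

{"name": "move_arm", "arguments": {"commands": [[[0.5, -0.1, -2], [0, 0, 0], 0.6], [[0.5, -0.1, -2], [0, 0, 0], 0.6], [[0.4, -0.1, -1.4], [0, 0, 0], 0.6], [[0.2, -0.05, -0.75], [0, 0, 0], 0.6], [[0, 0, 0], [0, 0, 0], 0.6], [[0, 0, 0], [0, 0, 0], 0.6], [[0, 0, 0], [0, 0, 0], 0.3], [[0, 0, 0], [0, 0, 0], 0.3], [[0, 0, 0], [0, 0, 0], 0.3]]}}

```text
t: 4.8
eef_pos: [545.7, 397.0, 57.7]
tcp_rot: [2.879, -0.002, 1.364]
ft_force: [1.0, -0.2, 0.1]
opening: 0.4
grip_force: 0.0
```

{"name": "move_arm", "arguments": {"commands": [[[0, 0, 0], [0, 0, 0], 0], [[0, 0, 0], [0, 0, 0], 0], [[0, 0, 0], [0, 0, 0], 0], [[0, 0, 0], [0, 0, 0], 0], [[0, 0, 0], [0, 0, 0], 0]]}}

```text
t: 5.3
eef_pos: [545.6, 396.8, 57.1]
tcp_rot: [2.88, -0.001, 1.364]
ft_force: [-0.8, -0.7, 0.0]
opening: 0.017
grip_force: 0.0
```

```bash
python3 - <<'E'
from h import *
print(state()["opening"],state()["grip_force"],state()["eef_pos"])
i=camera_info("wrist");im=read_camera("wrist");np.savez("w5.npz",**i)
s=read_camera("scene");cv2.imwrite("pics/s5.png",s);cv2.imwrite("pics/w5.png",im)
o=np.hstack([crop(im,230,110,200,200,2),cv2.resize(crop(s,380,110,80,80,5),(400,400))]);cv2.imwrite("pics/m5.png",o)
E
```

```text
0.01731234068861875 0.0 [545.61158026 396.83434519  57.12573282]
```

View pics/m5.png

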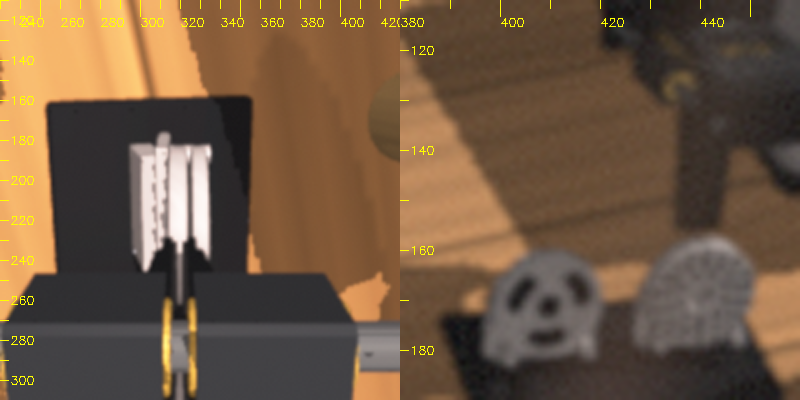

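```bash
python3 - <<'E'
from h import *
p,R=axes();i=np.load("w5.npz");S=camera_info("scene")
for d in (0,-19,-40): print(d,w2pix(i,p+d*R[:,2]),w2pix(S,p+d*R[:,2]))
T=np.linalg.inv(np.vstack([np.c_[R,p],[0,0,0,1]]))@i["cam_to_world"];print(T.round(3))
up=-R[:,2]
for e in (0,31): print(w2pix(S,np.array([547,397.5,50])+e*up))
E
```

```text
0 [320.02424039 228.34557788] [437.81710487 164.93062619]
-19 [320.07553251 237.60798048] [438.41824014 158.61730111]
-40 [320.14482979 250.12178089] [439.09187736 151.54253606]
[[ 1.00000e-03 -9.66000e-01 -2.59000e-01  7.23160e+01]
 [ 1.00000e+00  1.00000e-03 -0.00000e+00 -4.81000e-01]
 [ 0.00000e+00 -2.59000e-01  9.66000e-01 -2.00516e+02]
 [ 0.00000e+00  0.00000e+00  0.00000e+00  1.00000e+00]]
[437.83106218 167.17910762]
[438.81311811 156.89083855]
```

```bash
python3 - <<'E'
from h import *
a=cv2.imread("pics/w4.png");b=cv2.imread("pics/w5.png");s=cv2.imread("pics/s5.png");s0=cv2.imread("pics/scene0.png")
o=np.zeros((600,800,3),np.uint8)
o[:,:250]=crop(b,295,160,50,120,5);o[:,250:500]=crop(a,295,150,50,120,5)
o[:300,500:]=crop(s,415,138,50,50,6);o[300:,500:]=crop(s0,415,138,50,50,6)
o=np.clip(o.astype(float)*1.0,0,255).astype(np.uint8);cv2.imwrite("pics/m6.png",o)
E
```

```text
(no output)
```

View pics/m6.png

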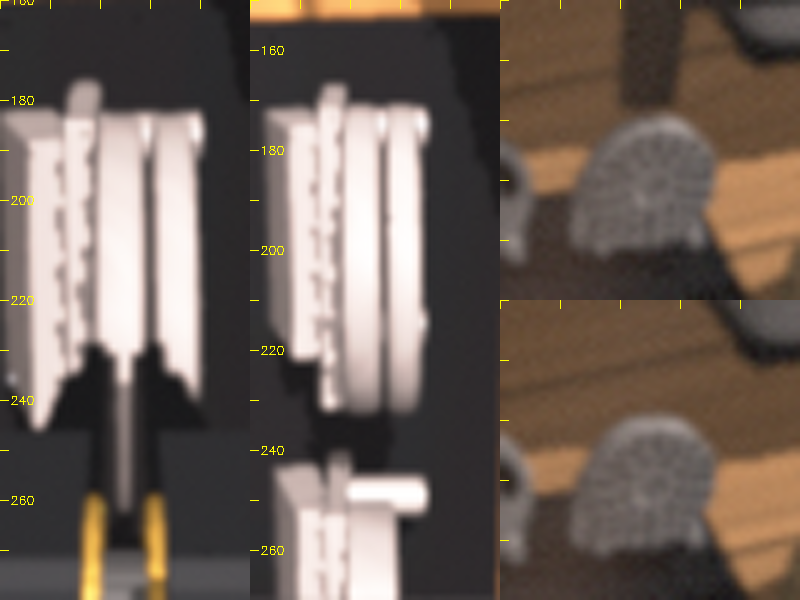

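The zoom clears it up. In w5 the left band (cols 315–324) is the backrest. The plate is the right band (cols 326–335.6), ~8 mm along +n from the tool plane, so the fingers shut behind it. I'll lift, shift and retry.

{"name": "move_arm", "arguments": {"commands": [[[-0.25, 0.05, 0.95], [0, 0, 0], 0], [[-0.35, 0.08, 1.4], [0, 0, 0], 0], [[-0.35, 0.07, 1.4], [0, 0, 0], 0], [[0.78, -0.17, 0.22], [0, 0, 0], 0.5], [[0, 0, 0], [0, 0, 0], 0.5], [[0, 0, 0], [0, 0, 0], 0.5], [[0, 0, 0], [0, 0, 0], 0.5], [[0, 0, 0], [0, 0, 0], 0.5], [[0, 0, 0], [0, 0, 0], 0.5]]}}

```text
t: 6.3
eef_pos: [543.8, 397.0, 96.5]
tcp_rot: [2.88, -0.001, 1.364]
ft_force: [-0.0, 0.4, 0.2]
opening: 0.451
grip_force: 0.0
```

```bash
python3 - <<'E'
from h import *
np.set_printoptions(precision=1,suppress=True)
p,R=axes();print(p,state()["opening"],state()["ft_force"])
i=camera_info("wrist");im=read_camera("wrist");cv2.imwrite("pics/w7.png",im)
g=cv2.cvtColor(im,6)
for r in (185,195,205,215): print(r,g[r,300:345])
for d in (0,15,30): print(w2pix(i,p+R[:,2]*d))
print(277.8/(np.linalg.inv(i["cam_to_world"])@np.r_[p+R[:,2]*25,1])[2])
E
```

```text
[543.8 397.   96.5] 0.45079214394739964 [-0.   0.4  0.2]
185 [217 239 243 234 203 204 234 243 243 243 243 238 212 135 131 206 239 244
 244 243 234 193 106  52  47  46  46  46  46  46  45  45  45  44  44  41
  33  30  29  27  28  28  37  65  95]
195 [208 235 241 228 193 229 247 250 251 251 250 244 210 134 138 215 245 249
 251 251 247 214 118  54  47  46  46  46  46  46  46  46  45  45  44  45
  45  44  43  39  30  29  44  73  97]
205 [196 209 183 148 164 230 248 251 253 254 254 250 217 138 144 219 247 252
 253 253 249 215 121  58  46  47  46  44  46  45  45  45  44  45  44  44
  45  44  44  43  43  44  54  79  97]
215 [204 221 213 164 160 218 239 244 245 247 248 243 213 134 132 202 237 244
 246 248 243 207 116  55  46  46  46  46  46  46  45  44  45  44  45  43
  44  44  43  44  44  45  61  87  98]
[320.  228.3]
[319.9 222.1]
[319.9 216.6]
1.1743247944154989
```

{"name": "move_arm", "arguments": {"commands": [[[0.3, -0.05, -1.3], [0, 0, 0], 0.5], [[0.3, -0.06, -1.3], [0, 0, 0], 0.5], [[0.29, -0.06, -1.14], [0, 0, 0], 0.5], [[0, 0, 0], [0, 0, 0], 0.5], [[0, 0, 0], [0, 0, 0], 0.25], [[0, 0, 0], [0, 0, 0], 0.25], [[0, 0, 0], [0, 0, 0], 0.25], [[0, 0, 0], [0, 0, 0], 0.25]]}}

```text
t: 7.15
eef_pos: [552.9, 395.6, 59.9]
tcp_rot: [2.879, -0.002, 1.364]
ft_force: [-0.1, -0.0, 0.5]
opening: 0.262
grip_force: 0.0
```

{"name": "move_arm", "arguments": {"commands": [[[0, 0, 0], [0, 0, 0], 0], [[0, 0, 0], [0, 0, 0], 0], [[0, 0, 0], [0, 0, 0], 0]]}}

```text
t: 7.45
eef_pos: [552.8, 395.5, 59.6]
tcp_rot: [2.88, -0.002, 1.364]
ft_force: [-0.5, -0.4, -0.0]
opening: 0.056
grip_force: 0.0
```

{"name": "move_arm", "arguments": {"commands": [[[0, 0, 0], [0, 0, 0], 0], [[0, 0, 0], [0, 0, 0], 0]]}}

```text
t: 7.65
eef_pos: [552.8, 395.4, 59.5]
tcp_rot: [2.88, -0.001, 1.364]
ft_force: [-0.5, -0.3, -0.1]
opening: 0.006
grip_force: 0.0
```

```bash
python3 - <<'E'
from h import *
s=state();print(s["opening"],s["grip_force"],s["ft_force"],s["eef_pos"],s["moment"])
for n in ("scene","wrist","top"): cv2.imwrite(f"pics/{n}8.png",read_camera(n))
p,R=axes()
for n in ("scene","wrist"):
  i=camera_info(n);print(n,[w2pix(i,p+d*R[:,2]).round(1) for d in (0,-20,-40)])
a=cv2.imread("pics/scene8.png").astype(int);b=cv2.imread("pics/scene0.png").astype(int)
d=np.abs(a-b).sum(2)[135:190,425:455]
for r in range(0,55,2): print(135+r,"".join("#" if v>90 else "+" if v>40 else "." for v in d[r]))
E
```

```text
0.005506772405905106 0.0 [-0.54064762 -0.25151344 -0.05802018] [552.80745284 395.41109247  59.46086392] [ 0.0237819   0.07229891 -0.00433112]
scene [array([438.8, 165.9]), array([439.5, 159.3]), array([440.1, 152.5])]
wrist [array([320. , 228.3]), array([320.1, 238.1]), array([320.1, 250.1])]
135 ...........+#####++++....++###
137 ............#####++++#++..+###
139 ...........++#####+####++...++
141 ...........+####+#####+.......
143 ...........++########+........
145 ...........+###+#####+........
147 ...........+##+++++++.........
149 ...........++++#+###+.........
151 ...........+########+.........
153 ...........+########+.........
155 ..........++#######+..........
157 ...........+++++..............
159 .........++#####+.............
161 ........++++..................
163 ..............................
165 ..............................
167 ..............................
169 ..............................
171 ..............................
173 ..............................
175 ..............................
177 ..............................
179 ..............................
181 .........................+....
183 ..............................
185 ..............................
187 ..............................
189 ..............................
```

```bash
python3 - <<'E'
from h import *
a=cv2.imread("pics/w5.png",0);b=cv2.imread("pics/wrist8.png",0)
ch=" .:-=+*#%@"
for r in range(176,272,3):
  f=lambda m:"".join(ch[min(9,int(v)//26)] for v in m[r,296:344])
  print(r,f(a),"|",f(b))
E
```

```text
176 .............:-===-:............................ | ....:-----:............................         
179 ...........:-+****+-............................ | ..:-+****=:..............................       
182 ==+++++++=--=****+===-----=====----====:........ | ===+****+==-----======---=====:...........  .   
185 =+**********%@@%%#**#######%@#*######%@*:....... | **%@@%%%**######*#@%#######%@@+:...........     
188 ===+*#%%%%%#%@@%%#*#%%%%%%##%*#%%%%%###=:....... | %#%@@%%###%%%%%#**%#%%%%%%#*%%=............     
191 ====+#%%%%%%%@@%*=*%%%%%%%#*==*%%%%%%*=:........ | %%%%@%*+#%%%%%%%*==*%%%%%%#+==:..............   
194 ====+%%%%%**%@@%%**%%@%%%%%+-=#%%%%%%#-......... | %#%%@%#*%%%%%%%%*=-*%%%%%%#=:.................  
197 ====*%%%%%%#%@@@%**%%@@@@@%*-=#%@@@@%#=:........ | %%%@@%#*%%@@@@@%*==*%@@@@%#=:.................. 
200 ====+%%%%%%%%%%#*+*%@@@@@@%*-=*%@@@@@%=:........ | %%%@%#**%@@@@@@%*==*%@@@@@%=:...................
203 ====+%%%%%**%%@%*+*%@@@@@@%#==#@@@@@@%+:........ | ##%@@%*#%@@@@@@%*==#@@@@@@%=:...................
206 ====+%%%%%#*%%@%%*#@@@@@@@@#==#@@@@@@%+:........ | %#%%@
[... 1527 characters left out ...]
==:...................... | .......................::.......................
254 ......................-==:...................... | .......................:........................
257 ......................-==:...................... | .......................:........................
260 ...............:-==-:.:--:.:-==-:............... | .................:-==:...:-==-:.................
263 ...............-=++=:......:=++=:............... | ................:-+*+-...:-++=:.................
266 ..............:-***=:.  ...:=**+-............... | ................:-***-...:=**+-.................
269 ..............:-*#*=:......:=**+-............... | ................:=*#*-....-**+-.................
```

{"name": "move_arm", "arguments": {"commands": [[[-0.44, 0.09, -0.1], [0, 0, 0], 0.6], [[0, 0, 0], [0, 0, 0], 0.6], [[0, 0, 0], [0, 0, 0], 0.6], [[0, 0, 0], [0, 0, 0], 0.6], [[0, 0, 0], [0, 0, 0], 0.6], [[0.18, -0.03, -0.7], [0, 0, 0], 0.6], [[0.18, -0.04, -0.7], [0, 0, 0], 0.6], [[0, 0, 0], [0, 0, 0], 0.3], [[0, 0, 0], [0, 0, 0], 0.3], [[0, 0, 0], [0, 0, 0], 0.3]]}}

```text
t: 8.8
eef_pos: [552.1, 395.7, 44.5]
tcp_rot: [2.88, -0.001, 1.364]
ft_force: [-0.1, -0.3, 0.7]
opening: 0.396
grip_force: 0.0
```

{"name": "move_arm", "arguments": {"commands": [[[0, 0, 0], [0, 0, 0], 0.05], [[0, 0, 0], [0, 0, 0], 0.05], [[0, 0, 0], [0, 0, 0], 0.05], [[0, 0, 0], [0, 0, 0], 0.05]]}}

```text
t: 9.2
eef_pos: [552.1, 395.6, 44.6]
tcp_rot: [2.879, -0.002, 1.364]
ft_force: [-0.3, 0.2, 1.2]
opening: 0.142
grip_force: 30.0
```

{"name": "move_arm", "arguments": {"commands": [[[0, 0, 0], [0, 0, 0], 0.35], [[0, 0, 0], [0, 0, 0], 0.35], [[0, 0, 0], [0, 0, 0], 0.35], [[0.2, -0.04, -0.8], [0, 0, 0], 0.35], [[0, 0, 0], [0, 0, 0], 0.05], [[0, 0, 0], [0, 0, 0], 0.05], [[0, 0, 0], [0, 0, 0], 0.05], [[0, 0, 0], [0, 0, 0], 0.05], [[0, 0, 0], [0, 0, 0], 0.05]]}}

```text
t: 10.1
eef_pos: [554.2, 395.2, 36.5]
tcp_rot: [2.879, -0.002, 1.364]
ft_force: [2.2, -0.4, -2.0]
opening: 0.146
grip_force: 30.0
```

```bash
python3 - <<'E'
from h import *
for k in range(2):
  cv2.imwrite("pics/wrist9.png",read_camera("wrist"));s=state();print(s["opening"]*95,s["grip_force"],s["ft_force"],s["eef_pos"])
b=cv2.imread("pics/wrist9.png",0)
ch=" .:-=+*#%@"
for r in range(176,272,4):
  print(r,"".join(ch[min(9,int(v)//26)] for v in b[r,284:356]))
E
```

```text
13.495605422894394 29.992551456671208 [ 1.35664558 -0.19068389 -1.633527  ] [554.20695734 395.17799628  36.53106627]
13.98449145996722 29.992949321167544 [ 2.10251049  0.34106703 -1.03385513] [554.16909565 395.22246774  36.51184659]
176 .........................................................         ..  .:
180 ....................::---::...............................            .:
184 ..................:-+****+-:.................................    .   ..:
188 ...:-=+*********+==+*****++*+++++**###*++++***#*=:........... .      ..:
192 ....:-=++********#%@@@@%#*#########%@%*#######%@%=.............      ..:
196 ....:-===+*%%%@@%%%@@@@%**#%%%%%%%#****%%%%%%#*++-.............      ..:
200 ....:-===+*%%%%%%#%@@@%#*#%%%%%%%%#=:=#%%%%%%%*-...................  ..-
204 ....:-====*%%%%@%%%@@@@%*#%@@@@@@%%+:=#%@@@@@%#=:.................   .:-
208 ....:-====*%%%%%%#%%@%#++%@@@@@@@@%+:=#@@@@@@@#=...................  .:-
212 ....:-====*%%%%%#*#%@@%**%@@@@@@@@%+:=#@@@@@@@%=:.....................:-
216 ....::-===*%%%%%%%#%@@%#*%@@@@@@@@%+:=#@@@@@@@%+:.....................:-
220 .....:-===+%%%%%
[... 280 characters left out ...]
....::-
236 .....:-====**=:... ....:*%@@@@@@@@%+:-*%@@@@@@%+:..  .. .............-==
240 .....:-===-:... .   ...:+%@@@@@@@@%+:-*%@@@@@@%+:....  . . .........:-++
244 ......:--:.   .. ......:+%@@@@@@@@%*==*%@@@@@%#=......... .. .......:-**
248 .............. ... ....:+%%@@@@@@@%*++*%%@@@%#+-.....  .................
252 .............  ... ....:+#%%%%%%%%#+:-*%%%%%#*+:.....    .   ...........
256 ............. . ........=#%%%%%%%%#+:-+#%%%#*+=:...... ...    ..........
260 .......:-==-:..  .......=*#%%%%%%%#=:-+##%%#++=:........ ..:-==:........
264 ......:-**+==:..........-+#########=:-+###+++==:  ....   .:-=+*+-.......
268 ......:+##*=-:.. .......:=*****###*=::=***+===-:         .:-=*#*=:......
```

Gripped (13.5–14 mm reading). The tips actually close ~28 mm behind the reported TCP. Now I'll lift along the plate and re-read the opening.

{"name": "move_arm", "arguments": {"commands": [[[-0.13, 0.03, 0.5], [0, 0, 0], 0.05], [[-0.26, 0.05, 1], [0, 0, 0], 0.05], [[-0.5, 0.1, 2], [0, 0, 0], 0.05], [[-0.5, 0.1, 2], [0, 0, 0], 0.05], [[-0.5, 0.1, 2], [0, 0, 0], 0.05], [[0, 0, 3], [0, 0, 0], 0.05], [[0, 0, 3], [0, 0, 0], 0.05], [[0, 0, 0], [0, 0, 0], 0.05]]}}

```text
t: 11.0
eef_pos: [535.8, 400.2, 176.1]
tcp_rot: [2.876, -0.006, 1.364]
ft_force: [1.0, 0.2, -2.4]
opening: 0.148
grip_force: 30.0
```

```bash
python3 - <<'E'
from h import *
v=[]
for k in range(4):
  im=read_camera("wrist");s=state();v.append(s["opening"]*95)
print(v,s["grip_force"],s["ft_force"],s["eef_pos"],s["joints"])
cv2.imwrite("pics/wrist10.png",im)
b=cv2.cvtColor(im,6);ch=" .:-=+*#%@"
for r in range(176,272,6):
  print(r,"".join(ch[min(9,int(v)//26)] for v in b[r,284:356]))
E
```

```text
[14.357108302982637, 13.989178148775233, 14.071973188333885, 13.947993851794962] 29.990670026745647 [ 0.12502027  0.79149557 -1.64156361] [534.29791739 398.64363949 170.07633644] [ 0.62890536  0.50435093  1.6046638  -0.25209789  0.87189791  0.98291905]
176 ....:-=+%%%%#%%%+-:.         ...............  ..------------------------
182 ....:-=+#%%##%%%*-:.......................... .:------------------------
188 ....:--=*%%##%%%#=:.......::-----::...:-----::.:------------------------
194 ....:--=*%%##%%%#=:.....:=*#######*=:-+######*=:------------------------
200 ....::-=+#%%%%%%#=------=*#%%%%%%#*=:=*#%%%%%#*==-----------------------
206 .......-+%%%%%%%#+=+***++#%%%%%%%%#=:-*%%%%%%%#+++=---------------------
212 ........   .-*%%#=:....:=#%%%@@@%%#=:-*%@@@@@%#++*+++-------------------
218 ...............:.......:+%@@@@@@@@%+:-*%@@@@@@%+++++++------------------
224 .............. ........:+%%%@@@@@@%+:-*%@@@@@@%***++++++=---------------
230 .....:-=++++++==++:.  .:+%%@@@@@@@%+:-*%@@@@@@%+-. ..-+++++=---===++++++
236 ......:-=+##*-..      .:+%%@@@@@@@%=:-*%%@@@@@%+:.      .:-++********+++
242 ......:---:.        ...:+#%%%%%@@%#=:-*%%%%@@%#=:..        ..-++******++
248 ............        ...:=#%%%%%%%%#=:-+#%%%%#+=-....        ............
254 ...........        .....=*#%%%%%%%#=:-+##%%%#+=:....          ..........
260 ........-==-:.    ......-*########*=:-+*###+===: ....     .:-=-:........
266 ......:=**+-::.   .... .:=*********=::=++=====-.         .:-=+*+-.......
```

Plate held, thickness 14.0 mm, so the thin red ring is the one to use. Now I'll carry it to the board while tilting to 45°.

{"name": "move_arm", "arguments": {"commands": [[[0, -3, 1], [0, 0, 0], 0.05], [[0, -4.7, 0], [0, 0, 0], 0.05], [[0, -4.8, 0], [-1.22, -5.87, 0], 0.05], [[0, -4.8, 0], [-1.22, -5.87, 0], 0.05], [[0, -4.8, 0], [-1.22, -5.87, 0], 0.05], [[0, -4.8, 0], [-1.22, -5.87, 0], 0.05], [[0, -4.8, 0], [-1.22, -5.87, 0], 0.05], [[0, -4.8, 0], [0, 0, 0], 0.05], [[0, -4.8, 0], [0, 0, 0], 0.05], [[0, -4.8, 0], [0, 0, 0], 0.05]]}}

```text
t: 12.2
eef_pos: [541.3, -5.5, 206.6]
tcp_rot: [2.468, 0.001, 1.354]
ft_force: [-0.9, 0.2, -2.2]
opening: 0.143
grip_force: 30.0
```

```bash
python3 - <<'E'
from h import *
np.set_printoptions(precision=2,suppress=True)
read_camera("wrist");read_camera("wrist");p,R=axes();s=state();print(p,R,s["joints"],s["opening"])
E
```

```text
[541.49  -4.49 206.37] [[ 0.22  0.76  0.61]
 [ 0.98 -0.17 -0.14]
 [-0.    0.62 -0.78]] [-0.08  0.18  2.21 -0.82  0.12  0.92] 0.15011770439451147
```

j5 is near its limit when tilting outward, so I'll tilt inward (toward the robot) instead. There is ample range that way.

{"name": "move_arm", "arguments": {"commands": [[[-0.5, -0.5, 0], [1.7, 8.17, 0], 0.05], [[-0.5, -0.5, 0], [1.7, 8.17, 0], 0.05], [[-0.5, -0.5, 0], [1.7, 8.17, 0], 0.05], [[-0.5, -0.5, 0], [1.7, 8.17, 0], 0.05], [[-0.5, -0.5, 0], [1.7, 8.17, 0], 0.05], [[-0.5, -0.5, -0.2], [1.7, 8.17, 0], 0.05], [[-0.5, -0.5, -0.3], [1.7, 8.17, 0], 0.05], [[-0.5, -0.5, -0.5], [1.7, 8.17, 0], 0.05], [[-0.5, -0.5, -0.5], [1.7, 8.17, 0], 0.05], [[-0.5, -0.5, -0.5], [1.7, 8.17, 0], 0.05]]}}

```text
t: 13.3
eef_pos: [499.7, -62.8, 187.9]
tcp_rot: [-2.544, 0.063, 1.388]
ft_force: [-0.6, -0.7, -1.6]
opening: 0.146
grip_force: 30.0
```

```bash
python3 - <<'E'
from h import *
np.set_printoptions(precision=2,suppress=True)
read_camera("wrist");read_camera("wrist");p,R=axes();s=state();print(p,R,s["joints"],s["opening"])
E
```

```text
[499.61 -63.21 184.2 ] [[ 0.18  0.8  -0.57]
 [ 0.98 -0.18  0.05]
 [-0.06 -0.57 -0.82]] [-0.22  0.61  1.48 -0.07  1.65  0.  ] 0.14748347161313477
```

```bash
python3 - <<'E'
from h import *
p,R=axes();x=np.array([.2035,.979,0]);x/=np.linalg.norm(x);z=np.array([-.692,.143,-.707]);z-=x*(x@z);z/=np.linalg.norm(z)
G=np.c_[x,np.cross(z,x),z];print(Ro.from_matrix(G@R.T).as_rotvec(degrees=True))
E
```

```text
[ 5.51720952  9.6141453  -1.58064016]
```

{"name": "move_arm", "arguments": {"commands": [[[-0.4, 0.3, -2], [2.8, 4.8, -0.8], 0.05], [[-0.4, 0.3, -3], [2.7, 4.8, -0.8], 0.05], [[-0.4, 0.4, -3], [0, 0, 0], 0.05], [[0, 0, -3], [0, 0, 0], 0.05], [[0, 0, -1.5], [0, 0, 0], 0.05], [[0, 0, 0], [0, 0, 0], 0.05], [[0, 0, 0], [0, 0, 0], 0.05]]}}

```text
t: 14.1
eef_pos: [488.1, -52.3, 64.3]
tcp_rot: [-2.369, -0.005, 1.366]
ft_force: [0.1, 0.1, -2.0]
opening: 0.144
grip_force: 30.0
```

```bash
python3 - <<'E'
from h import *
np.set_printoptions(precision=2,suppress=True)
a=[read_camera(n) for n in ("scene","wrist","top")];p,R=axes();s=state();print(p,R[:,2],s["joints"],s["opening"],s["ft_force"])
cv2.imwrite("pics/s11.png",a[0]);cv2.imwrite("pics/w11.png",a[1])
i=camera_info("scene");print(w2pix(i,p+17*R[:,2]),w2pix(i,p-45*R[:,2]),w2pix(i,p-14*R[:,2]))
o=np.zeros((600,800,3),np.uint8);o[:600,:800]=crop(a[0],240,130,100,75,8);cv2.imwrite("pics/m11.png",o)
E
```

```text
[488.27 -52.5   64.6 ] [-0.68  0.15 -0.72] [-0.23  0.82  1.51 -0.01  1.58 -0.02] 0.14472152390470702 [ 0.43 -0.35 -2.39]
[275.79 185.11] [276.07 183.11] [275.92 184.13]
```

{"name": "move_arm", "arguments": {"commands": [[[0, 0, -1.2], [0, 0, 0], 0.05], [[0, 0, -1], [0, 0, 0], 0.05], [[0, 0, -0.5], [0, 0, 0], 0.05], [[0, 0, 0], [0, 0, 0], 0.05], [[0, 0, 0], [0, 0, 0], 0.05]]}}

```text
t: 14.75
eef_pos: [487.6, -52.4, 36.1]
tcp_rot: [-2.366, -0.006, 1.365]
ft_force: [-0.3, -0.2, -2.8]
opening: 0.146
grip_force: 30.0
```

{"name": "move_arm", "arguments": {"commands": [[[0, 0, -0.15], [0, 0, 0], 0.05], [[0, 0, -0.15], [0, 0, 0], 0.05], [[0, 0, 0], [0, 0, 0], 0.05]]}}

```text
t: 15.05
eef_pos: [487.7, -52.3, 33.3]
tcp_rot: [-2.367, -0.006, 1.365]
ft_force: [-0.1, -0.2, -1.7]
opening: 0.147
grip_force: 30.0
```

{"name": "move_arm", "arguments": {"commands": [[[0, 0, -0.15], [0, 0, 0], 0.05], [[0, 0, 0], [0, 0, 0], 0.05], [[0, 0, 0], [0, 0, 0], 0.05]]}}

```text
t: 15.35
eef_pos: [487.7, -52.3, 31.8]
tcp_rot: [-2.367, -0.006, 1.365]
ft_force: [0.5, 0.1, -2.0]
opening: 0.146
grip_force: 30.0
```

Not touching yet (force still equals the weight), so I'll continue in small steps.

{"name": "move_arm", "arguments": {"commands": [[[0, 0, -0.15], [0, 0, 0], 0.05], [[0, 0, 0], [0, 0, 0], 0.05]]}}

```text
t: 15.55
eef_pos: [487.8, -52.3, 30.5]
tcp_rot: [-2.367, -0.006, 1.365]
ft_force: [0.5, -0.4, -0.0]
opening: 0.148
grip_force: 30.0
```

{"name": "move_arm", "arguments": {"commands": [[[0, 0, -0.15], [0, 0, 0], 0.05], [[0, 0, 0], [0, 0, 0], 0.05]]}}

```text
t: 15.75
eef_pos: [488.0, -52.4, 29.8]
tcp_rot: [-2.367, -0.006, 1.365]
ft_force: [3.0, -0.4, 9.4]
opening: 0.146
grip_force: 30.1
```

{"name": "move_arm", "arguments": {"commands": [[[0, 0, -0.15], [0, 0, 0], 0.05], [[0, 0, 0], [0, 0, 0], 0.05]]}}

```text
t: 15.95
eef_pos: [488.2, -52.5, 29.3]
tcp_rot: [-2.367, -0.006, 1.365]
ft_force: [4.7, 0.2, 17.8]
opening: 0.148
grip_force: 30.2
```

{"name": "move_arm", "arguments": {"commands": [[[0, 0, 0.1], [0, 0, 0], 0.2], [[0, 0, 0.1], [0, 0, 0], 0.25], [[0, 0, 0], [0, 0, 0], 0.35], [[0, 0, 0], [0, 0, 0], 0.45], [[0, 0, 0], [0, 0, 0], 0.55], [[0, 0, 0], [0, 0, 0], 0.55], [[0, 0, 0], [0, 0, 0], 0.55], [[0, 0, 0], [0, 0, 0], 0.55]]}}

```text
t: 16.75
eef_pos: [487.7, -52.3, 29.2]
tcp_rot: [-2.367, -0.006, 1.365]
ft_force: [0.4, 0.6, -1.0]
opening: 0.546
grip_force: 0.3
```

```bash
python3 - <<'E'
from h import *
np.set_printoptions(precision=2,suppress=True)
s=state();print(s["opening"],s["ft_force"],s["eef_pos"])
a=[read_camera(n) for n in ("scene","wrist","top")]
for n,x in zip("swt",a): cv2.imwrite(f"pics/{n}12.png",x)
i=camera_info("wrist");print([w2pix(i,q) for q in ([481,-51,29],[511,-57,29],[541,-63,29])])
b=cv2.cvtColor(a[1],6);ch=" .:-=+*#%@"
for r in range(130,280,5): print(r,"".join(ch[min(9,int(v)//26)] for v in b[r,240:400:2]))
E
```

```text
0.5458284481948894 [ 0.44  0.57 -0.96] [487.65 -52.33  29.23]
[array([313.13, 226.  ]), array([343.39, 235.79]), array([380.79, 247.89])]
130 =============#########################################################%%%%%%%%%%
135 =============*###########################################################%%%%%%%
140 =============+##############################################################%%%%
145 ==============##############################################################%%%%
150 ==============*############################################################%##%%
155 ==============+###############################################################%%
160 ===============################################################################%
165 ===============+################################################################
170 ===============+################################################################
175 ================################################################################
180 ================+###############################################################
185 =================######
[... 887 characters left out ...]
-.    .-====########
240 :::::-=====:        =################+=:=+++====+=++===-=++=-.      .-==########
245 :::::::-=:          -################-==+++==:=.--++===--+==-.        .-=+######
250 .:.....             :+################=-=:===-===.=+===--+==-.          .-==+###
255 .::::.              .-################+::==--=:-+=+==--:===-:             .-====
260 .::.                :=#################=:.:====-.-+=---:-=--:               .-=-
265 ..                 :-=+#################=.::=:=====---::-----                 .:
270 . .................:---++++++++++++++++++-.::--:--:::::::::--:.................:
275 ...:::::::::::::::::::::::::::::::::::::::::::::::::::::::::::::::::::::::::::::
```

{"name": "move_arm", "arguments": {"commands": [[[0, 0, 0], [0, 0, 0], 0.6], [[0, 0, 0], [0, 0, 0], 0.65], [[0, 0, 0], [0, 0, 0], 0.65], [[0, 0, 0], [0, 0, 0], 0.65]]}}

```text
t: 17.3
eef_pos: [487.7, -52.3, 29.3]
tcp_rot: [-2.367, -0.006, 1.365]
ft_force: [0.1, -0.1, -1.2]
opening: 0.651
grip_force: 0.3
```

{"name": "move_arm", "arguments": {"commands": [[[0.6, 0.2, 0], [0, 0, 0], 0.65], [[0.6, 0.2, 0], [0, 0, 0], 0.65], [[0.6, 0.2, 0], [0, 0, 0], 0.65], [[0.6, 0.2, 0.1], [0, 0, 0], 0.65], [[0.4, 0.1, 0.2], [0, 0, 0], 0.65], [[0, 0, 0], [0, 0, 0], 0.65]]}}

```text
t: 17.9
eef_pos: [516.2, -43.2, 32.5]
tcp_rot: [-2.368, -0.006, 1.366]
ft_force: [0.0, 0.3, 0.3]
opening: 0.649
grip_force: 0.0
```

```bash
python3 - <<'E'
from h import *
np.set_printoptions(precision=2,suppress=True)
s=state();print(s["opening"],s["ft_force"],s["eef_pos"])
a=read_camera("wrist");cv2.imwrite("pics/w13.png",a)
b=cv2.cvtColor(a,6);ch=" .:-=+*#%@"
for r in range(150,280,5): print(r,"".join(ch[min(9,int(v)//26)] for v in b[r,220:420:2]))
E
```

```text
0.649264455606624 [0.02 0.33 0.32] [516.25 -43.18  32.45]
150 ===============-=+#################################################################%#%%%%%%%%%%%%%%%
155 ================-=#################################################################%#%%%%%%%%%%%%%%%
160 ==================*###################################################################%#%%%%%%%%%%%%
165 ==================+######################################################################%%%%%%%%%%%
170 ===================######################################################################%%%%%%%%%%%
175 ===================+######################################################################%%%%%%%%%%
180 ===================+#########################################################################%#%%%%%
185 ====================###########################################################################%#%%%
190 ====================+###############################################################################
195 =====================########################################################################
[... 987 characters left out ...]
##########+-=.=+:-+++===++-:++==+-.=+-::-:=+.         .-=+############
250    .....::::.             -##############*++++++++++++++++++=+++++=-:---==             :==+######-. 
255    .::::::.               :###############*-+=:+++-=++:-+++=:==.:+=::---=-               :-===##*:  
260 .. .::::.                 -#################*-:++.:++--+=.:++++++=:::-====                 .-==+*.:-
265 ....::.                  :####################*++==++:.:=+++=.:+-::--===##=                  .--:---
270 ....  ...................:=+++++++++++++++++++++=-:--:.::..----:::-----=+++:....................:--:
275 ......::::::::::::::::::::::::::::::::::::::::::::::::::::::::::::::::::::::::::::::::::::::::::::::
```

{"name": "move_arm", "arguments": {"commands": [[[0.5, 0, 1.5], [0, 0, 0], 0.65], [[0.5, 0, 3], [0, 0, 0], 0.65], [[0, 0, 4], [0, 0, 0], 0.65], [[0, 0, 4], [0, 0, 0], 0.65], [[-0.3, 0, 4], [-1.53, -7.35, 0], 0.8], [[-0.4, -0.2, 3], [-1.53, -7.35, 0], 0.8], [[-0.4, -0.3, 0], [-1.53, -7.35, 0], 0.8], [[-0.4, -0.3, 0], [-1.53, -7.35, 0], 0.8], [[-0.4, -0.3, 0], [-1.53, -7.35, 0], 0.8], [[0, 0, 0], [-1.53, -7.35, 0], 0.8]]}}

```text
t: 18.95
eef_pos: [506.2, -54.7, 228.1]
tcp_rot: [3.124, -0.004, 1.369]
ft_force: [0.3, -0.2, -0.0]
opening: 0.8
grip_force: 0.0
```

{"name": "move_arm", "arguments": {"commands": [[[0, 0, 0], [0, 0, 0], 0.8], [[0, 0, 0], [0, 0, 0], 0.8]]}}

```text
t: 19.15
eef_pos: [506.3, -54.3, 228.0]
tcp_rot: [3.131, -0.005, 1.37]
ft_force: [-0.3, 0.1, 0.4]
opening: 0.803
grip_force: 0.0
```

```bash
python3 - <<'E'
from h import *
np.set_printoptions(precision=2,suppress=True)
i=camera_info("wrist");a=read_camera("wrist");cv2.imwrite("pics/w14.png",a);np.savez("w14.npz",**i)
t=read_camera("top");cv2.imwrite("pics/t14.png",t)
p,R=axes();print(p,R[:,1],R[:,2])
x=np.cross([0,0,0],[0,0,0])
y=R[:,1].copy();y[2]=0;y/=np.linalg.norm(y);z=np.array([0,0,-1.]);G=np.c_[np.cross(y,z),y,z];print("to vertical",Ro.from_matrix(G@R.T).as_rotvec(degrees=True))
c=w2pix(i,[510,-55,29]);print("exp",c)
g=cv2.cvtColor(a,6);ch=" .:-=+*#%@"
u,v=int(c[0]),int(c[1])
for r in range(v-60,v+50,4): print(r,"".join(ch[min(9,int(q)//26)] for q in g[r,u-60:u+60:2]))
E
```

```text
[507.16 -54.56 227.2 ] [ 0.98 -0.2   0.01] [ 0.01  0.   -1.  ]
to vertical [-0.15  0.6  -0.  ]
exp [320.75 182.33]
122 %%%%%%%%%%%%%%%%%%%%%%%%%%%%%%%%%%%%%%%%%%%%%%%%%%%%%%%%%%%%
126 %%%%%%%%%%%%%%%%%%%%%%%%%%%%%%%%%%%%%%%%%%%%%%%%%%%%%%%%%%%%
130 %%%%%%%%%%%%%%%%%%%%%%%%%%%%%%%%%%%%%%%%%%%%%%%%%%%%%%%%%%%%
134 %%%%%%%%%%%%%%%%%%%%%%%%%%%%%%%%%%%%%%%%%%%%%%%%%%%%%%%%%%%%
138 %%%%%%%%%%%%%%%%%%%%%%%%%%%%%%%%%%%%%%%%%%%%%%%%%%%%%%%%%%%%
142 %%%%%%%%%%%%%%%%%%%%%%%%%%%%%%%%%%%%%%%%%%%%%%%%%%%%%%%%%%%%
146 %%%%%%%%%%%%%%%%%%%%%%%%%%%%%%%%%%%%%%%%%%%%%%%%%%%%%%%%%%%%
150 %%%%%%%%%%%%%%%%%%%%%%%%%%%%%%%%%%%%%%%%%%%%%%%%%%%%%%%%%%%%
154 %%%%%%%%%%%%%%%%%%%%%%%%%%%%%%%%%%%%%%%%%%%%%%%%%%%%%%%%%%%%
158 %%%%%%%%%%%%%%%%%%%%%%%%%%%%#*****##%%%%%%%%%%%%%%%%%%%%%%%%
162 %%%%%%%%%%%%%%%%%%%%%%%%#***=-++-++-+*#%%%%%%%%%%%%%%%%%%%%%
166 %%%%%%%%%%%%%%%%%%%%%%%**+=++:++-++=+=-+#%%%%%%%%%%%%%%%%%%%
170 %%%%%%%%%%%%%%%%%%%%%%*==+-=*+-++=+++++++#%%%%%%%%%%%%%%%%%%
174 %%%%%%%%%%%%%%%%%%%%%*====+-=*+++++=+++++*%%%%%%%%%%%%%%%%%%
178 %%%%%%%%%%%%%%%%%%%%%*+++++++=====++++-=-=#%%%%%%%%%%%%%%%%%
182 %%%%%%%%%%%%%%%%%%%%%*-+=++++++#*++=-+++++#%%%%%%%%%%%%%%%%%
186 %%%%%%%%%%%%%%%%%%%%%#+=+-++:+*+*+=+++=+==#%%%%%%%%%%%%%%%%%
190 %%%%%%%%%%%%%%%%%%%%%%#++++=+*+=++++-+=-=*%%%%%%%%%%%%%%%%%%
194 #%%%%%%%%%%%%%%%%%%%%%%*==++++-=+==+-=+=#%%%%%%%%%%%%%%%%%%%
198 *%%%%%%%%%%%%%%%%%%%%%%%#+==++==+=====+#%%%%%%%%%%%%%%%%%%%%
202 +%%%%%%%%%%%%%%%%%%%%%%%%%%**++==+++#%%%%%%%%%%%%%%%%%%%%%%%
206 =#%%%%%%%%%%%%%%%%%%%%%%%%%%%%%%%%%%%%%%%%%%%%%%%%%%%%%%%%%%
210 =+%%%%%%%%%%%%%%%%%%%%%%%%%%%%%%%%%%%%%%%%%%%%%%%%%%%%%%%%%%
214 --#%%%%%%%%%%%%%%%%%%%%%%%%%%%%%%%%%%%%%%%%%%%%%%%%%%%%%%%%%
218 ==+%%%%%%%%%%%%%%%%%%%%%%%%%%%%%%%%%%%%%%%%%%%%%%%%%%%%%%%%%
222 ===#%%%%%%%%%%%%%%%%%%%%%%%%%%%%%%%%%%%%%%%%%%%%%%%%%%%%%%%%
226 ===*%%%%%%%%%%%%%%%%%%%%%%%%%%%%%%%%%%%%%%%%%%%%%%%%%%%%%%%%
230 -==+#%%%%%%%%%%%%%%%%%%%%%%%%%%%%%%%%%%%%%%%%%%%%%%%%%%%%%%*
```

The plate lies flat on the board, centred near wrist px (322,181). I'll fit it accurately and work out the moves.

```bash
cat >> h.py <<'E'
def fitcirc(g,u,v,rad,thr,lo=True,only=None):
    # radial edge search -> ellipse; sub-pixel threshold crossing from outside inward
    P=[]
    for w in np.linspace(0,2*np.pi,180,endpoint=False):
        if only is not None and not only(w): continue
        rs=np.arange(rad*1.35,rad*.65,-.25)
        val=cv2.remap(g.astype(np.float32),(u+rs*np.cos(w)).astype(np.float32)[None],(v+rs*np.sin(w)).astype(np.float32)[None],cv2.INTER_LINEAR)[0]
        k=np.argmax(val<thr) if lo else np.argmax(val>thr)
        if k>0:P.append((u+rs[k]*np.cos(w),v+rs[k]*np.sin(w)))
    return cv2.fitEllipse(np.array(P,np.float32)),len(P)
E
python3 - <<'E'
from h import *
np.set_printoptions(precision=1,suppress=True)
z=np.load("w14.npz");g=cv2.cvtColor(cv2.imread("pics/w14.png"),6)
e,n=fitcirc(g,322,181,22,195);print(e,n,"plate",pix2w(z,*e[0],28))
print("mouth",pix2w(np.load("w1.npz"),327.7,175.2,120))
g1=cv2.cvtColor(cv2.imread("pics/w1.png"),6)
e,n=fitcirc(g1,327.6,175.2,22.5,100,only=lambda w:True);print("recess edge",e,n,pix2w(np.load("w1.npz"),*e[0],120))
i=np.load("w1.npz");print([w2pix(i,[505,-332.8,h]) for h in (115,120,142)])
E
```

```text
((322.6850891113281, 180.47445678710938), (43.105899810791016, 47.652896881103516), 173.6233673095703) 180 plate [513.3 -53.1  28. ]
mouth [ 505.  -332.8  120. ]
recess edge ((326.86322021484375, 174.6592254638672), (44.61692428588867, 44.81803512573242), 129.74050903320312) 123 [ 504.4 -331.5  120. ]
[array([327.6, 174.7]), array([327.7, 175.2]), array([328.2, 177.8])]
```

{"name": "move_arm", "arguments": {"commands": [[[0.2, -0.1, -3], [-0.15, 0.6, 0], 0.85], [[0.2, -0.1, -4.5], [0, 0, 0], 0.85], [[0.15, 0, -4.5], [0, 0, 0], 0.85], [[0, 0, -4.5], [0, 0, 0], 0.85], [[0, 0, -3], [0, 0, 0], 0.85], [[0, 0, -1.7], [0, 0, 0], 0.85], [[0, 0, 0], [0, 0, 0], 0.85], [[0, 0, 0], [0, 0, 0], 0.85]]}}

```text
t: 20.05
eef_pos: [512.6, -56.4, 14.9]
tcp_rot: [3.141, -0.0, 1.37]
ft_force: [-0.4, -0.7, 0.7]
opening: 0.848
grip_force: 0.0
```

```bash
python3 - <<'E'
from h import *
np.set_printoptions(precision=2,suppress=True)
i=camera_info("wrist");a=read_camera("wrist");cv2.imwrite("pics/w15.png",a);np.savez("w15.npz",**i)
p,R=axes();print(p,R[:,1],R[:,2],w2pix(i,p),w2pix(i,p-28*R[:,2]),w2pix(i,[512.6,-56.6,29]))
g=cv2.cvtColor(a,6);ch=" .:-=+*#%@"
for r in range(150,290,4): print(r,"".join(ch[min(9,int(q)//26)] for q in g[r,240:400:2]))
E
```

```text
[512.83 -56.47  15.62] [ 0.98 -0.2   0.  ] [ 0. -0. -1.] [320.13 228.62] [320.16 243.01] [319.9  235.23]
150 ********************************************************************************
154 ********************************************************************************
158 ********************************************************************************
162 ********************************************************************************
166 ********************************************************************************
170 ********************************************************************************
174 ********************************************************************************
178 ********************************************************************************
182 ********************************************************************************
186 *******************************+=============-==+*******************************
190 ****************************+===+++=====-:-===++==-=+***************************
194 *************************+-=+++==-  -===-.:====..-===-+*
[... 1279 characters left out ...]
********+-:         
258          :***=----+*******+====-.:===============-.:====*************-:         
262         .+****=---=**********==---===- .====..-=======**************=--.        
266        .+*****+----+************======-=====----==+*****************=---.       
270 .......:======:::::-===================:::===========================::::.......
274 ::.:::::::::::::::::::::::::::::::::::::::::::::::::::::::::::::::::::::::::::::
278 ::::::::::::::::::::::::::::::::::::::::::::::::::::::::::::::::::::::::::::::::
282 ::::::::::::::::::::::::::::::::::::::::::::::::::::::::::::::::::::::::::::::::
286 ::::::::::::::::::::::::::::::::::::::::::::::::::::::::::::::::::::::::::::::::
```

{"name": "move_arm", "arguments": {"commands": [[[0, 0, -0.25], [0, 0, 0], 0.85], [[0, 0, 0], [0, 0, 0], 0.85]]}}

```text
t: 20.3
eef_pos: [512.6, -56.4, 13.4]
tcp_rot: [3.139, -0.0, 1.37]
ft_force: [0.8, 0.4, 0.6]
opening: 0.847
grip_force: 0.0
```

{"name": "move_arm", "arguments": {"commands": [[[0, 0, -0.4], [0, 0, 0], 0.85], [[0, 0, -0.4], [0, 0, 0], 0.85], [[0, 0, 0], [0, 0, 0], 0.85]]}}

```text
t: 20.6
eef_pos: [511.9, -56.3, 4.4]
tcp_rot: [3.141, -0.0, 1.37]
ft_force: [0.3, -0.3, 0.8]
opening: 0.846
grip_force: 0.0
```

{"name": "move_arm", "arguments": {"commands": [[[0, 0, -0.4], [0, 0, 0], 0.85], [[0, 0, -0.4], [0, 0, 0], 0.85], [[0, 0, 0], [0, 0, 0], 0.85]]}}

```text
t: 20.9
eef_pos: [511.9, -56.3, -3.8]
tcp_rot: [3.141, -0.0, 1.37]
ft_force: [-0.4, -0.7, -0.2]
opening: 0.852
grip_force: 0.0
```

{"name": "move_arm", "arguments": {"commands": [[[0, 0, -0.4], [0, 0, 0], 0.85], [[0, 0, 0], [0, 0, 0], 0.85]]}}

```text
t: 21.1
eef_pos: [512.0, -56.3, -7.6]
tcp_rot: [3.14, -0.0, 1.37]
ft_force: [-0.2, -0.2, -0.2]
opening: 0.853
grip_force: 0.0
```

{"name": "move_arm", "arguments": {"commands": [[[0, 0, -0.2], [0, 0, 0], 0.85], [[0, 0, 0], [0, 0, 0], 0.85]]}}

```text
t: 21.3
eef_pos: [512.1, -56.3, -9.4]
tcp_rot: [3.14, -0.0, 1.37]
ft_force: [0.2, 0.3, -0.5]
opening: 0.851
grip_force: 0.0
```

{"name": "move_arm", "arguments": {"commands": [[[0, 0, -0.2], [0, 0, 0], 0.85], [[0, 0, 0], [0, 0, 0], 0.85]]}}

```text
t: 21.5
eef_pos: [512.1, -56.3, -11.4]
tcp_rot: [3.14, -0.0, 1.37]
ft_force: [0.1, 0.0, 0.1]
opening: 0.85
grip_force: 0.0
```

{"name": "move_arm", "arguments": {"commands": [[[0, 0, -0.2], [0, 0, 0], 0.85], [[0, 0, 0], [0, 0, 0], 0.85]]}}

```text
t: 21.7
eef_pos: [512.1, -56.3, -13.4]
tcp_rot: [3.14, -0.0, 1.37]
ft_force: [-0.7, -0.0, 0.3]
opening: 0.849
grip_force: 0.0
```

{"name": "move_arm", "arguments": {"commands": [[[0, 0, 0.35], [0, 0, 0], 0.7], [[0, 0, 0], [0, 0, 0], 0.6], [[0, 0, 0], [0, 0, 0], 0.5], [[0, 0, 0], [0, 0, 0], 0.5], [[0, 0, 0], [0, 0, 0], 0.5], [[0, 0, 0], [0, 0, 0], 0.5]]}}

```text
t: 22.3
eef_pos: [512.3, -56.4, -9.5]
tcp_rot: [3.139, -0.0, 1.37]
ft_force: [0.3, 0.1, 3.8]
opening: 0.642
grip_force: 30.0
```

{"name": "move_arm", "arguments": {"commands": [[[0, 0, 0.5], [0, 0, 0], 0.5], [[0, 0, 1], [0, 0, 0], 0.5], [[0, 0, 3], [0, 0, 0], 0.5], [[0, 0, 4], [0, 0, 0], 0.5], [[0, 0, 4], [0, 0, 0], 0.5], [[0, 0, 4], [0, 0, 0], 0.5], [[0, 0, 3], [0, 0, 0], 0.5], [[0, 0, 0], [0, 0, 0], 0.5], [[0, 0, 0], [0, 0, 0], 0.5]]}}

```text
t: 23.2
eef_pos: [511.8, -56.2, 185.6]
tcp_rot: [3.139, -0.0, 1.37]
ft_force: [-0.1, 0.4, -3.2]
opening: 0.642
grip_force: 30.0
```

```bash
python3 - <<'E'
from h import *
np.set_printoptions(precision=2,suppress=True)
i=camera_info("wrist");a=read_camera("wrist");cv2.imwrite("pics/w16.png",a);np.savez("w16.npz",**i)
p,R=axes();s=state();print(p,R[:,1],R[:,2],s["opening"]*95,s["grip_force"],s["ft_force"])
for d in (-30,-35,-40): print(d,w2pix(i,p+d*R[:,2]))
g=cv2.cvtColor(a,6);ch=" .:-=+*#%@"
for r in range(170,290,3): print(r,"".join(ch[min(9,int(q)//26)] for q in g[r,260:380:1]))
E
```

```text
[511.45 -56.18 184.63] [ 0.98 -0.2   0.  ] [ 0. -0. -1.] 60.88122086266352 29.9996292963624 [ 0.14 -0.14 -2.53]
-30 [319.37 243.27]
-35 [319.39 246.31]
-40 [319.4  249.52]
170 %%%%%%%%%%%%%%%%%%%%%%%%%%%%%%%%%%%%%%%%%%%%%%%%%%%%%%%%%%%%%%%%%%%%%%%%%%%%%%%%%%%%%%%%%%%%%%%%%%%%%%%%%%%%%%%%%%%%%%%%
173 %%%%%%%%%%%%%%%%%%%%%%%%%%%%%%%%%%%%%%%%%%%%%%%%%%%%%%%%%%%%%%%%%%%%%%%%%%%%%%%%%%%%%%%%%%%%%%%%%%%%%%%%%%%%%%%%%%%%%%%%
176 %%%%%%%%%%%%%%%%%%%%%%%%%%%%%%%%%%%%%%%%%%%%%%%%%%%%%%%%%%%%%%%%%%%%%%%%%%%%%%%%%%%%%%%%%%%%%%%%%%%%%%%%%%%%%%%%%%%%%%%%
179 %%%%%%%%%%%%%%%%%%%%%%%%%%%%%%%%%%%%%%%%%%%%%%%%%%%%%%%%%%%%%%%%%%%%%%%%%%%%%%%%%%%%%%%%%%%%%%%%%%%%%%%%%%%%%%%%%%%%%%%%
182 %%%%%%%%%%%%%%%%%%%%%%%%%%%%%%%%%%%%%%%%%%%%%%%%%%%%%%%%%%%%%%%%%%%%%%%%%%%%%%%%%%%%%%%%%%%%%%%%%%%%%%%%%%%%%%%%%%%%%%%%
185 %%%%%%%%%%%%%%%%%%%%%%%%%%%%%%%%%%%%%%%%%%%%%%%%%%%%%%%%%%%%%%%%%%%%%%%%%%%%%%%%%%%%%%%%%%%%%%%%%%%%%%%%%%%%%%%%%%%%%%%%
188 %%%%%%%%%%%%%%%%%%%%%%%%%%%%%%%%%%%%%%%%%%%%%%%%%%%%%%%%%%%%%%%%%%%%%%%%%%%%%%%%%%%%%%%%%%%%%%%%%%%%%%%%%%%%%%%%%%%%%%%%
191 %%%%%%%%%%%%%%%%%%%%%%%%%%%%%%%%%%%%%%%%%%%%####*
[... 3371 characters left out ...]
:::::::::::::::::::::::::::::::::::::::::::::::::::::::::::::::::::::::::::
275 ::::::::::::::::::::::::::::::::::::::::::::::::::::::::::::::::::::::::::::::::::::::::::::::::::::::::::::::::::::::::
278 ------------------------------------------------------------------------------------------------------------------------
281 ------------------------------------------------------------------------------------------------------------------------
284 ------------------------------------------------------------------------------------------------------------------------
287 ------------------------------------------------------------------------------------------------------------------------
```

The bore is at wrist px (319.4,241.2), about 5 mm along +yy from the tool axis. I'll view the mouth from beside it at a similar depth so that camera bias cancels.

{"name": "move_arm", "arguments": {"commands": [[[0, -3.5, 0.5], [0, 0, 0], 0.5], [[-0.3, -4.8, 0], [0, 0, 0], 0.5], [[-0.3, -4.8, 0], [0, 0, 0], 0.5], [[-0.3, -4.8, 0], [0, 0, 0], 0.5], [[-0.3, -4.8, 0], [0, 0, 0], 0.5], [[-0.3, -4.8, 0], [0, 0, 0], 0.5], [[-0.3, -4.8, -1], [0, 0, 0], 0.5], [[-0.2, -1.7, -2], [0, 0, 0], 0.5], [[0, 0, -2], [0, 0, 0], 0.5], [[0, 0, 0], [0, 0, 0], 0.5]]}}

```text
t: 24.25
eef_pos: [490.2, -395.4, 135.7]
tcp_rot: [-3.137, -0.005, 1.369]
ft_force: [-0.2, 1.2, -2.4]
opening: 0.642
grip_force: 30.0
```

{"name": "move_arm", "arguments": {"commands": [[[0, 0, 0], [0, 0, 0], 0.5], [[0, 0, 0], [0, 0, 0], 0.5]]}}

```text
t: 24.45
eef_pos: [492.6, -396.0, 140.9]
tcp_rot: [3.139, 0.0, 1.37]
ft_force: [0.4, -0.2, -1.8]
opening: 0.641
grip_force: 30.0
```

```bash
python3 - <<'E'
from h import *
np.set_printoptions(precision=2,suppress=True)
i=camera_info("wrist");a=read_camera("wrist");cv2.imwrite("pics/w17.png",a);np.savez("w17.npz",**i)
p,R=axes();s=state();print(p,R[:,1],R[:,2],s["opening"]*95)
m=np.array([505,-332.8,120]);print([w2pix(i,m+[0,0,h]) for h in (0,18,22)])
u,v=w2pix(i,m).astype(int)
g=cv2.cvtColor(a,6);ch=" .:-=+*#%@"
for r in range(max(0,v-55),v+70,4): print(r,"".join(ch[min(9,int(q)//26)] for q in g[r,u-64:u+64:2]))
E
```

```text
[ 492.66 -396.08  141.18] [ 0.98 -0.2   0.  ] [ 0. -0. -1.] 60.80389276182593
[array([319.28, 140.86]), array([319.32, 141.78]), array([319.32, 142.01])]
85 *************+***********************************+-=++++++++++++
89 *************++**********#%@@@@@@@@@%#***********+=-=+++++++++++
93 **************+*****%@@@@@@%%%%%%%%%%%@@@@%******+=-=+++++++++++
97 *****************#@@@%%##*+==========+*##%%%@%#***+-=+++++++++++
101 +*************#%@@@%#+===--::::.::::::-===+#%%%%#*+=-+++++++++++
105 +************%@%%#+==-::::::::::::::::::::===+#%%%#=-=++++++++++
109 +**********#@@%#===::-*##+:::::::::::::::::::==+#%%%++**###%%%%%
113 ++********%%%%*==::*##%%%#*:::::::::::::::::::-==*%%%%%%%%%%%%%%
117 *+*******%%%#==::::-*###%%%#-:::::::::::::::+*=:+**%%%#%%%@@@@@@
121 *++*****#%%#=+-::::::*###%%%#=:::::::::::+#####+:=#+%%%%@@@@@@@@
125 **+****#%%#=+-::::::::=####%##+:::::::+######%%#*:-=*%%%@@@@@@@@
129 ***+***#%%*++::::::::::-####%%#*-::+######%%###*-::**#%%%@@@%%%%
133 ***+***%%%+#:::::::::::::*#############%%###*-:::::-#*%%%%%%%%%%
137 ****++*%%#+*::::::::::::::+###***+*######*-::::::
[... 557 characters left out ...]
--:::-----
173 *********++*#%%%%##+:::.:::..::.:::::-###=::+##%%%#=----:::-----
177 **********+****%%%%###+-::.:::::::::::::-+##%@@%#+-------:::----
181 **********++*****#%%@@%%#%#*==----==*###%%@@%%#+---------:::----
185 +**********+********#%%%@@@@@%%%%%%%@@@@%%%*+-----------=---=+++
189 =**********++********==+*##%%%%%%%%%%#*+==-----------=***+==++++
193 -+*********++********+==+***************+=-----------+****=-=+++
197 -=**********++******++**#%%%%%%%%##%%%%##*+++=-------+****+-=+++
201 =-+**********+******#%%##=.:*###*..:#####**##*+=-----=****+==+++
205 +-=+*********+++*##**####*-=*#####*#####:..+####+==---+***+=-+++
209 +=-=+********++###-..=####*+*####=.:*##########**#*=-=*****=-=++
```

```bash
python3 - <<'E'
from h import *
np.set_printoptions(precision=2,suppress=True)
i=np.load("w17.npz");a=cv2.imread("pics/w17.png");g=cv2.cvtColor(a,6)
# recess dark/bright circle: from centre outward first bright>... use ring wall; outer rim by gradient
for nm,(r0,r1),sgn in (("outer",(57,44),1),("inner",(34,47),1)):
  P=[]
  for w in np.linspace(0,2*np.pi,180,endpoint=False):
    if nm=="outer" and -1.0<((w+np.pi)%(2*np.pi)-np.pi)<0.35: continue
    rs=np.linspace(r0,r1,60);val=cv2.remap(g.astype(np.float32),(318+rs*np.cos(w)).astype(np.float32)[None],(138+rs*np.sin(w)).astype(np.float32)[None],1)[0]
    d=np.diff(cv2.GaussianBlur(val[None],(9,1),0)[0]);k=np.argmax(d)
    if d[k]>1.5:P.append((318+rs[k]*np.cos(w),138+rs[k]*np.sin(w)))
  P=np.array(P,np.float32)
  for _ in range(3):
    e=cv2.fitEllipse(P);r=np.hypot(*(P-e[0]).T)-np.mean(e[1])/2;P=P[np.abs(r)<2]
  print(nm,e,len(P))
ch=" .:-=+*#%@"
for r in range(130,156): print(r,"".join(ch[min(9,int(q)//26)] for q in g[r,300:340]))
T=camera_info("top")
E
```

```text
outer ((318.0826721191406, 139.17660522460938), (101.28263854980469, 103.41317749023438), 176.95635986328125) 141
inner ((317.7217712402344, 137.934326171875), (82.82246398925781, 86.67913055419922), 177.63201904296875) 143
130 ::=*#######%%%####+===-=+*############%%
131 ::-+*#######%%#####*****############%%%%
132 :::-+##############################%%%##
133 ::::=*###########################%%%####
134 ::::-+##########################%%%#####
135 :::::=*##########****#########%%%#######
136 :::::-=*#######********#######%%######*+
137 ::::::-+######******+++*#############*=-
138 ::::::-+#####********+++*##########*+=::
139 ::::::-+####****####*+++*########*+=-:::
140 ::::::-*###*+**######*+=+*######*=-:::::
141 ::::::=*###++*#######*+==*####*+=-::::::
142 ::::-=+####++*##%%%###*==+###*+-::::::::
143 :::-+*####*+=*#####%##*==+###*-:::::::::
144 :-=+*#####*==+########*=-+###+-:::::::::
145 -+*#######*==+*#######+--+##*=::::::::::
146 +*#########+-=+*#####*=-=+##*=::::::::::
147 ###########*=-=+****+=--=*##*+::::::::::
148 ############+---=++==-:-+####*-:::::::::
149 ############*=------::--=*####+-::::::::
150 #############+=--::----==+####*=::::::::
151 #############*==-----====+#####+-:::::::
152 #############*===========+#####*=:::::::
153 ############*+-----======+######*-::::::
154 ###########+=-:.::-======+*######+-:::::
155 #########*+=::....:-======+######*=:::::
```

```bash
python3 - <<'E'
from h import *
np.set_printoptions(precision=2,suppress=True)
z=np.load("w16.npz");g=cv2.cvtColor(cv2.imread("pics/w16.png"),6)
sub=(g[222:256,300:340]>180).astype(np.uint8);ys,xs=np.nonzero(sub);print("lens",xs.min()+300,xs.max()+300,ys.min()+222,ys.max()+222,xs.mean()+300)
p16=np.array([511.45,-56.18,184.63]);
for v in (240.5,241.5): print(pix2w(z,xs.mean()+300,v,p16[2]+38.5)-p16)
i=np.load("w17.npz");p17=np.array([492.66,-396.08,141.18])
s=pix2w(i,317.2,142.8,141);print("stud",s,"rel",s-p17, "rim",pix2w(i,318,139.2,120))
E
```

```text
lens 310 328 231 243 319.3821989528796
[ 1.06  5.35 38.5 ]
[ 0.92  4.69 38.5 ]
stud [ 503.42 -333.08  141.  ] rel [10.76 63.   -0.18] rim [ 504.28 -331.38  120.  ]
```

{"name": "move_arm", "arguments": {"commands": [[[0.2, 1.0, 0], [0, 0, 0], 0.5], [[0.4, 2.4, 0], [0, 0, 0], 0.5], [[0.39, 2.42, 0], [0, 0, 0], 0.5], [[0, 0, -0.8], [0, 0, 0], 0.5], [[0, 0, -0.8], [0, 0, 0], 0.5], [[0, 0, 0], [0, 0, 0], 0.5], [[0, 0, 0], [0, 0, 0], 0.5]]}}

```text
t: 25.2
eef_pos: [502.0, -338.6, 124.1]
tcp_rot: [3.14, -0.0, 1.369]
ft_force: [-0.7, -0.5, -1.9]
opening: 0.639
grip_force: 30.0
```

```bash
python3 - <<'E'
from h import *
np.set_printoptions(precision=2,suppress=True)
i=camera_info("wrist");a=read_camera("wrist");cv2.imwrite("pics/w18.png",a)
p,R=axes();s=state();print(p,s["ft_force"],s["opening"]*95)
g=cv2.cvtColor(a,6);ch=" .:-=+*#%@"
for r in range(224,258,2): print(r,"".join(ch[min(9,int(q)//26)] for q in g[r,295:345]))
E
```

```text
[ 501.99 -338.71  124.28] [ 0.07  0.72 -1.21] 61.19033823411491
224 ***############*=:..:=*######*+:....-+*##########*
226 #####****#######**++***#######*+=--=**###########*
228 ##**+---=+*########****##########################*
230 ##*+:....-+*######***++++++*****########**++=++*##
232 ##*+-:..:=*#####*+=------======+**#####**=:...:=*#
234 ####**++**####*+=:.....:::::::--=+**####*=:...:=*#
236 #############*=:.... .........:--==+*###**+===+*##
238 ############*+-......... ......:---=**############
240 #*****#####**=-:................:-==+*############
242 +-:::=+####**====--:..........::-++=+*############
244 =....:=*####*+==+++==-------==++*+++*#####*+===+*#
246 +=::-=*######*+==+**************+++*#####*=:...:=*
248 #*****########**+==++********+++++*######*=:...:=*
250 #################**+++++++++++**##########**+++**#
252 #########***###########***########################
254 ######*+-::-+*######################***###########
256 +*###*+-....-+###################*+-::-=*#########
```

{"name": "move_arm", "arguments": {"commands": [[[0.05, 0.08, -0.3], [0, 0, 0], 0.5], [[0, 0, -0.3], [0, 0, 0], 0.5], [[0, 0, -0.3], [0, 0, 0], 0.5], [[0, 0, -0.2], [0, 0, 0], 0.5], [[0, 0, 0], [0, 0, 0], 0.5]]}}

```text
t: 25.75
eef_pos: [502.4, -337.3, 112.9]
tcp_rot: [3.14, -0.0, 1.37]
ft_force: [1.0, 0.2, -1.2]
opening: 0.639
grip_force: 30.0
```

{"name": "move_arm", "arguments": {"commands": [[[0, 0, -0.2], [0, 0, 0], 0.5], [[0, 0, -0.1], [0, 0, 0], 0.5], [[0, 0, 0], [0, 0, 0], 0.5]]}}

```text
t: 26.05
eef_pos: [502.5, -337.3, 110.2]
tcp_rot: [3.14, -0.0, 1.37]
ft_force: [-0.1, 0.0, -2.2]
opening: 0.64
grip_force: 30.0
```

{"name": "move_arm", "arguments": {"commands": [[[0, 0, -0.15], [0, 0, 0], 0.5], [[0, 0, -0.1], [0, 0, 0], 0.5], [[0, 0, 0], [0, 0, 0], 0.5]]}}

```text
t: 26.35
eef_pos: [502.5, -337.3, 107.7]
tcp_rot: [3.14, -0.0, 1.37]
ft_force: [-1.1, -1.0, -3.1]
opening: 0.637
grip_force: 30.0
```

The stud has entered the bore with no contact force. Continuing down.

{"name": "move_arm", "arguments": {"commands": [[[0, 0, -0.3], [0, 0, 0], 0.5], [[0, 0, -0.3], [0, 0, 0], 0.5], [[0, 0, -0.3], [0, 0, 0], 0.5], [[0, 0, -0.2], [0, 0, 0], 0.5], [[0, 0, -0.2], [0, 0, 0], 0.5], [[0, 0, 0], [0, 0, 0], 0.5]]}}

```text
t: 26.95
eef_pos: [502.5, -337.2, 94.5]
tcp_rot: [3.14, -0.0, 1.37]
ft_force: [-0.2, -0.3, -2.3]
opening: 0.641
grip_force: 30.0
```

{"name": "move_arm", "arguments": {"commands": [[[0, 0, -0.15], [0, 0, 0], 0.5], [[0, 0, 0], [0, 0, 0], 0.5]]}}

```text
t: 27.15
eef_pos: [502.5, -337.3, 93.2]
tcp_rot: [3.14, -0.0, 1.37]
ft_force: [-0.2, 0.2, -2.0]
opening: 0.642
grip_force: 30.0
```

{"name": "move_arm", "arguments": {"commands": [[[0, 0, -0.15], [0, 0, 0], 0.5], [[0, 0, 0], [0, 0, 0], 0.5]]}}

```text
t: 27.35
eef_pos: [502.5, -337.3, 91.7]
tcp_rot: [3.14, -0.0, 1.37]
ft_force: [0.0, -0.5, -2.1]
opening: 0.642
grip_force: 30.0
```

{"name": "move_arm", "arguments": {"commands": [[[0, 0, -0.12], [0, 0, 0], 0.5], [[0, 0, 0], [0, 0, 0], 0.5]]}}

```text
t: 27.55
eef_pos: [502.6, -337.4, 90.6]
tcp_rot: [3.14, -0.0, 1.37]
ft_force: [0.4, 0.2, -2.6]
opening: 0.639
grip_force: 30.0
```

{"name": "move_arm", "arguments": {"commands": [[[0, 0, -0.1], [0, 0, 0], 0.5], [[0, 0, 0], [0, 0, 0], 0.5]]}}

```text
t: 27.75
eef_pos: [502.6, -337.4, 90.5]
tcp_rot: [3.139, 0.0, 1.37]
ft_force: [-2.5, 2.1, 6.3]
opening: 0.641
grip_force: 30.0
```

Contact right at the predicted seat height. Release, raise and check.

{"name": "move_arm", "arguments": {"commands": [[[0, 0, 0.05], [0, 0, 0], 0.7], [[0, 0, 0], [0, 0, 0], 0.8], [[0, 0, 0], [0, 0, 0], 0.8], [[0, 0, 1], [0, 0, 0], 0.8], [[0, 0, 3], [0, 0, 0], 0.8], [[0, 0, 4], [0, 0, 0], 0.8], [[-0.5, -2, 3], [0, 0, 0], 0.8], [[-0.5, -3, 0], [0, 0, 0], 0.8], [[0, 0, 0], [0, 0, 0], 0.8], [[0, 0, 0], [0, 0, 0], 0.8]]}}

```text
t: 28.75
eef_pos: [492.2, -387.4, 200.2]
tcp_rot: [3.14, -0.0, 1.369]
ft_force: [0.4, 1.2, 0.5]
opening: 0.801
grip_force: 0.0
```

```bash
python3 - <<'E'
from h import *
np.set_printoptions(precision=2,suppress=True)
i=camera_info("wrist");a=read_camera("wrist");cv2.imwrite("pics/w19.png",a);np.savez("w19.npz",**i)
p,R=axes();s=state();print(p,s["ft_force"],s["opening"]*95)
m=np.array([503.6,-332.8,120]);print([w2pix(i,m+[0,0,h]) for h in (0,9,22)])
u,v=w2pix(i,m).astype(int)
g=cv2.cvtColor(a,6);ch=" .:-=+*#%@"
for r in range(v-50,v+52,3): print(r,"".join(ch[min(9,int(q)//26)] for q in g[r,u-55:u+55]))
s=read_camera("scene");S=camera_info("scene");cv2.imwrite("pics/s19.png",s)
E
```

```text
[ 492.38 -386.8   199.97] [-0.59 -0.16 -0.48] 75.85202653969867
[array([319.83, 147.73]), array([319.86, 148.29]), array([319.9 , 149.18])]
97 *******************++++++++************************************+*+******************+==--=++++++++++++++++++++
100 +*******************+++++++************************************++*******************++=--==+++++++++++++++++++
103 ++*******************+++++++*********************************************************+==--=+++++++++++++++++++
106 +++*******************+++++++********************##############**********************++=--==++++++++++++++++++
109 +++********************++++++***********##%%%@@@@@@@@@@@@@@@@@@@@@@@%%%##*************+==--=++++++++++++++++++
112 ++++********************++++++*****#%%@@@@@%%%%###********++***###%%%%%%%%%%##********++=--=++++++++++++++++++
115 +++++********************++++**#%@@@@@%%#*++++++**##########***+++===++*##%%%%%%%#*****+==-==+++++++++++++++++
118 +++++***********************#%@%%%%%#*+++##%%%%#**##%%%#+-=+#%%#####**+++*++*#%%%%%%#**++=--=++++++++++*****##
121 ++++++********************#%%%%##+++*
[... 2248 characters left out ...]
::::------
181 =++*************+++++++************###%%%%%%%#+====+===========+++*%%%#%%%%#*+==-------------------:::::------
184 -=+***************++++++*************++++*###%%%%%%%%###%%%%%%%%%%%###**+==------------------===+++=---=++++++
187 --=+**************++++++*************+=-------===+++*******+++++===-------------------------=+*****+==-==+++++
190 =-==+**************++++++************+=----------------------------------------------------==+*****++=--=+++++
193 ==-=++**************++++++***********+=-----------------------------------------------------=+******+==-==++++
196 +==-=+***************+++++***********+=-----------------------------------------------------=++*****++=--=++++
```

The plate sits in the mouth with an even gap all round and the stud through it (tip at px ~318,149). Now for the red ring.

{"name": "move_arm", "arguments": {"commands": [[[0.7, 3.5, 1], [0, 0, 0], 0.85], [[1, 4.8, 0], [0, 0, 0], 0.85], [[1, 4.8, 0], [0, 0, 0], 0.85], [[1, 4.8, 0], [0, 0, 0], 0.85], [[1, 4.8, 0], [0, 0, 0], 0.85], [[1, 4.8, 0], [0, 0, 0], 0.85], [[1, 4.8, 0], [0, 0, 0], 0.85], [[1, 4.8, 0], [0, 0, 0], 0.85], [[1, 4.8, 0], [0, 0, 0], 0.85], [[1, 4.8, 0], [0, 0, 0], 0.85]]}}

```text
t: 29.85
eef_pos: [589.1, 82.6, 210.0]
tcp_rot: [3.14, -0.0, 1.371]
ft_force: [0.2, 0.3, 0.8]
opening: 0.848
grip_force: 0.0
```

{"name": "move_arm", "arguments": {"commands": [[[0.5, 2.5, -2], [0, 0, 0], 0.85], [[0, 0, -3], [0, 0, 0], 0.85], [[0, 0, -3], [0, 0, 0], 0.85], [[0, 0, 0], [0, 0, 0], 0.85], [[0, 0, 0], [0, 0, 0], 0.85]]}}

```text
t: 30.35
eef_pos: [594.4, 105.1, 130.5]
tcp_rot: [3.141, 0.0, 1.37]
ft_force: [1.1, 0.1, 0.7]
opening: 0.851
grip_force: 0.0
```

```bash
cat > ring.py <<'E'
from h import *
np.set_printoptions(precision=2,suppress=True)
def ring(tag):
    i=camera_info("wrist");a=read_camera("wrist");cv2.imwrite(f"pics/{tag}.png",a);np.savez(f"{tag}.npz",**i)
    p,R=axes();s=state();print(p,s["ft_force"],s["opening"]*95,"R",R[:,1],R[:,2])
    b,g,r=[a[...,k].astype(int) for k in range(3)]
    m=((r>g+60)&(r>b+60)&(abs(b-g)<35)).astype(np.uint8)
    k,l,st,c=cv2.connectedComponentsWithStats(m);j=1+np.argmax(st[1:,4]*(st[1:,1]<260));print(st[j],c[j])
    cnt=max(cv2.findContours((l==j).astype(np.uint8),0,cv2.CHAIN_APPROX_NONE)[0],key=len)
    e=cv2.fitEllipse(cnt);print(e);return i,p,R,l==j,e,a
if __name__=="__main__":
    i,p,R,m,e,a=ring("w20");w=pix2w(i,*e[0],20);print("ring",w,"rel",w-p)
    for r in range(0,400,6):
        if m[r].any(): print(r,"".join("#" if q else "." for q in m[r,int(e[0][0])-60:int(e[0][0])+60:2]))
E
python3 ring.py
```

```text
[594.98 104.98 131.37] [0.6  0.19 0.08] 80.61705337285358 R [ 0.98 -0.2   0.  ] [ 0. -0. -1.]
[  408     0   167   172 11703] [481.28 114.13]
((490.8797302246094, 83.76315307617188), (146.6699676513672, 183.71609497070312), 30.248615264892578)
ring [792.27 186.53  20.  ] rel [ 197.3    81.55 -111.37]
0 .........................#######............................
6 .................#####..............................####....
12 .............###.........................................###
18 .........##.................................................
24 ......##....................................................
30 ...##.......................................................
36 ##..........................................................
42 ............................................................
48 ............................................................
54 ............................................................
60 ............................................................
66 ........................######..............................
72 ......##..###############...#
[... 367 characters left out ...]
##############################################....
114 ###########################...############################..
120 ########################......##############################
126 #####################......#################################
132 ############################################################
138 ###########################################################.
144 ########################################################....
150 #####################################################.......
156 ..###############################################...........
162 .......#####################################................
168 .............#######################........................
```

```bash
sed -i 's/m=((r>g+60).*/m=((r>g*1.9)\&(r>b*1.9)\&(r>80)).astype(np.uint8)/; s/j=1+np.argmax.*/q=w2pix(i,[589,116,20]) if near is None else near;j=1+np.argmax(st[1:,4]*(np.hypot(*(c[1:]-q).T)<35));print(st[j],c[j],q)/; s/def ring(tag)/def ring(tag,near=None)/' ring.py; python3 ring.py
```

```text
[595.22 104.8  131.72] [ 0.41 -0.13  1.02] 80.83485155043198 R [ 0.98 -0.2   0.  ] [ 0. -0. -1.]
[ 287  160   52   52 1182] [312.43 185.28] [312.34 187.19]
((312.33697509765625, 185.4373321533203), (50.91421127319336, 51.72128677368164), 131.4937744140625)
ring [589.41 117.99  20.  ] rel [  -5.81   13.2  -111.72]
162 .........................###########........................
168 .....................####...........####....................
174 ...................########............###..................
180 ..................##.....#####.####..######.................
186 ..................##......#.......####...###................
192 ..................###......########......##.................
198 ...................###......##.........###..................
204 ......................########.....#####....................
210 ...........................########.........................
```

{"name": "move_arm", "arguments": {"commands": [[[-0.3, 0.7, -2], [0, 0, 0], 0.78], [[-0.28, 0.62, -4], [0, 0, 0], 0.78], [[0, 0, -4], [0, 0, 0], 0.78], [[0, 0, -2], [0, 0, 0], 0.78], [[0, 0, 0], [0, 0, 0], 0.78], [[0, 0, 0], [0, 0, 0], 0.78]]}}

```text
t: 31.05
eef_pos: [589.7, 117.8, 11.6]
tcp_rot: [3.138, -0.001, 1.369]
ft_force: [-0.7, 0.6, 0.2]
opening: 0.782
grip_force: 0.0
```

```bash
python3 - <<'E'
from ring import *
i,p,R,m,e,a=ring("w21",w2pix(camera_info("wrist"),[589.4,118,20]))
w=pix2w(i,*e[0],20);print("ring",w,"rel",w-p, (w-p)@R)
E
```

```text
[589.98 117.86  12.06] [-0.34 -0.78 -0.1 ] 74.00563257280912 R [ 0.98 -0.2   0.  ] [ 0. -0. -1.]
[ 279  192   81   79 2959] [319.6  231.25] [319.36 232.07]
((319.2450256347656, 231.23483276367188), (77.46711730957031, 80.40494537353516), 94.05681610107422)
ring [589.45 118.66  20.  ] rel [-0.53  0.79  7.94] [ 0.68 -0.65 -7.94]
```

{"name": "move_arm", "arguments": {"commands": [[[-0.05, 0.08, -1], [0, 0, 0], 0.78], [[0, 0, -0.7], [0, 0, 0], 0.78], [[0, 0, -0.5], [0, 0, 0], 0.78], [[0, 0, 0], [0, 0, 0], 0.78], [[0, 0, 0], [0, 0, 0], 0.78]]}}

```text
t: 31.6
eef_pos: [588.3, 118.7, -12.0]
tcp_rot: [3.14, -0.0, 1.37]
ft_force: [-0.6, 0.5, 0.6]
opening: 0.779
grip_force: 0.0
```

{"name": "move_arm", "arguments": {"commands": [[[0, 0, -0.2], [0, 0, 0], 0.78], [[0, 0, -0.15], [0, 0, 0], 0.78], [[0, 0, 0], [0, 0, 0], 0.78]]}}

```text
t: 31.9
eef_pos: [588.3, 118.7, -15.5]
tcp_rot: [3.14, -0.0, 1.37]
ft_force: [0.5, -0.3, -0.0]
opening: 0.781
grip_force: 0.0
```

{"name": "move_arm", "arguments": {"commands": [[[0, 0, -0.12], [0, 0, 0], 0.78], [[0, 0, 0], [0, 0, 0], 0.78]]}}

```text
t: 32.1
eef_pos: [588.4, 118.7, -15.7]
tcp_rot: [3.139, -0.0, 1.37]
ft_force: [-1.7, -0.9, 11.6]
opening: 0.779
grip_force: 5.3
```

{"name": "move_arm", "arguments": {"commands": [[[0, 0, -0.12], [0, 0, 0], 0.78], [[0, 0, 0], [0, 0, 0], 0.78]]}}

```text
t: 32.3
eef_pos: [588.4, 118.7, -15.8]
tcp_rot: [3.139, -0.0, 1.37]
ft_force: [-4.9, -1.4, 23.5]
opening: 0.781
grip_force: 11.8
```

Board contact found. Raise ~1.5 mm clear and close on the ring.

{"name": "move_arm", "arguments": {"commands": [[[0, 0, 0.39], [0, 0, 0], 0.78], [[0, 0, 0], [0, 0, 0], 0.68], [[0, 0, 0], [0, 0, 0], 0.6], [[0, 0, 0], [0, 0, 0], 0.55], [[0, 0, 0], [0, 0, 0], 0.55], [[0, 0, 0], [0, 0, 0], 0.55]]}}

```text
t: 32.9
eef_pos: [588.3, 118.7, -14.1]
tcp_rot: [3.14, -0.0, 1.37]
ft_force: [0.6, 0.4, 1.0]
opening: 0.638
grip_force: 30.0
```

{"name": "move_arm", "arguments": {"commands": [[[0, 0, 0.3], [0, 0, 0], 0.55], [[0, 0, 1], [0, 0, 0], 0.55], [[0, 0, 3], [0, 0, 0], 0.55], [[0, 0, 4], [0, 0, 0], 0.55], [[0, 0, 4], [0, 0, 0], 0.55], [[0, 0, 4], [0, 0, 0], 0.55], [[0, 0, 3], [0, 0, 0], 0.55], [[0, 0, 0], [0, 0, 0], 0.55], [[0, 0, 0], [0, 0, 0], 0.55]]}}

```text
t: 33.8
eef_pos: [588.1, 118.7, 179.9]
tcp_rot: [3.139, -0.0, 1.37]
ft_force: [-0.0, 0.6, -0.6]
opening: 0.638
grip_force: 30.0
```

```bash
python3 - <<'E'
from ring import *
i,p,R,m,e,a=ring("w22",(319,243))
w=pix2w(i,*e[0],p[2]+35);print("ring rel",w-p, (w-p)@R)
g=cv2.cvtColor(a,6);u,v=map(int,e[0])
for r in range(v-46,v+46,3): print(r,"".join("#" if q else "." for q in m[r,u-50:u+50]))
E
```

```text
[587.77 118.59 178.84] [-0.51  0.24 -0.36] 60.847604156121534 R [ 0.98 -0.2   0.  ] [ 0. -0. -1.]
[ 273  202   94   69 2981] [320.13 236.64] (319, 243)
((320.35284423828125, 238.30776977539062), (71.04656219482422, 90.24607849121094), 85.94290161132812)
ring rel [ 1.67  5.38 35.  ] [  5.6   0.6 -35. ]
192 ....................................................................................................
195 ....................................................................................................
198 ....................................................................................................
201 ....................................................................................................
204 ...................................##############################...................................
207 ...........................#############################################............................
210 ......................#######################################################.......................
213 ...................####################...................
[... 1757 characters left out ...]
.........############.............................############........
267 ..........############................###########............................#############..........
270 ...........############...............##########...........................#############............
273 ....................................................................................................
276 ....................................................................................................
279 ....................................................................................................
282 ....................................................................................................
```

```bash
python3 - <<'E'
from h import *
np.set_printoptions(precision=2,suppress=True)
z=np.load("w22.npz");p=np.array([587.77,118.59,178.84])
for v in (246.5,247.5,248.3):
  r=pix2w(z,319.9,v,p[2]+35)-p;print(v,r,"TCP target",np.array([503.4,-332.7,0])-r)
# outer edge check: predicted rows/cols of top-face outline for given centre
r=pix2w(z,319.9,247.5,p[2]+35)
for h in (0,-6): print(h,min(w2pix(z,r+[31*np.cos(t),31*np.sin(t),h])[1] for t in np.linspace(0,6.28,90)))
E
```

```text
246.5 [ 0.26 -0.12 35.  ] TCP target [ 503.14 -332.58  -35.  ]
247.5 [ 0.12 -0.8  35.  ] TCP target [ 503.28 -331.9   -35.  ]
248.3 [ 0.01 -1.35 35.  ] TCP target [ 503.39 -331.35  -35.  ]
0 201.06785464523742
-6 198.76369359488078
```

{"name": "move_arm", "arguments": {"commands": [[[-0.7, -3.3, 0.5], [0, 0, 0], 0.55], [[-0.85, -4.7, 0], [0, 0, 0], 0.55], [[-0.9, -4.7, 0], [0, 0, 0], 0.55], [[-0.9, -4.7, 0], [0, 0, 0], 0.55], [[-0.9, -4.7, 0], [0, 0, 0], 0.55], [[-0.9, -4.7, 0], [0, 0, 0], 0.55], [[-0.9, -4.7, 0], [0, 0, 0], 0.55], [[-0.9, -4.7, 0], [0, 0, 0], 0.55], [[-0.9, -4.7, 0], [0, 0, 0], 0.55], [[-0.61, -4.2, 0], [0, 0, 0], 0.55]]}}

```text
t: 34.85
eef_pos: [502.3, -334.2, 182.6]
tcp_rot: [-3.141, -0.001, 1.369]
ft_force: [1.4, 0.1, -0.5]
opening: 0.633
grip_force: 30.0
```

{"name": "move_arm", "arguments": {"commands": [[[0, 0, -2], [0, 0, 0], 0.55], [[0, 0, -2], [0, 0, 0], 0.55], [[0, 0, 0], [0, 0, 0], 0.55], [[0, 0, 0], [0, 0, 0], 0.55]]}}

```text
t: 35.25
eef_pos: [503.5, -332.1, 143.5]
tcp_rot: [-3.142, -0.001, 1.37]
ft_force: [-0.5, 0.2, 0.7]
opening: 0.631
grip_force: 30.0
```

{"name": "move_arm", "arguments": {"commands": [[[0, 0, -1.2], [0, 0, 0], 0.55], [[0, 0, -1.1], [0, 0, 0], 0.55], [[0, 0, 0], [0, 0, 0], 0.55], [[0, 0, 0], [0, 0, 0], 0.55]]}}

```text
t: 35.65
eef_pos: [503.7, -332.2, 121.0]
tcp_rot: [3.14, -0.0, 1.37]
ft_force: [-0.0, -0.5, -0.2]
opening: 0.639
grip_force: 30.0
```

```bash
python3 - <<'E'
from h import *
np.set_printoptions(precision=2,suppress=True)
i=camera_info("wrist");a=read_camera("wrist");cv2.imwrite("pics/w23.png",a);np.savez("w23.npz",**i)
p,R=axes();s=state();print(p,s["ft_force"])
for y in (-331.5,-332.7,-334): print("stud tip",w2pix(i,[503.4,y,142]),"base",w2pix(i,[503.4,y,129]))
b,g,r=[a[...,k].astype(int) for k in range(3)];m=(r>g*1.7)&(r>b*1.7)
G=cv2.cvtColor(a,6);ch=" .:-=+*#%@"
for q in range(222,266,2): print(q,"".join("R" if m[q,c] else ch[min(9,int(G[q,c])//26)] for c in range(290,350)))
E
```

```text
[ 503.81 -332.34  121.26] [-1.42  0.34 -0.18]
stud tip [319.24 237.89] base [319.23 231.29]
stud tip [319.59 239.48] base [319.56 232.79]
stud tip [319.96 241.2 ] base [319.91 234.41]
222 RRRRRRRRRRRRRRR.:--=====----------========-------==----RRRRR
224 RRRRRRRRRRRRRRRR:-=====---::::::-----=====--....:--=-----RRR
226 RRRRRRRRRRRRRRRRRR--=----:---===--::--===+++:. .:-==-------R
228 +RRRRRRRRRRRRRRRRRRR-------RR===------=**##*=====+===--::.::
230 *==RRRRRRRRRRRRRRRRRRRRRRRRRRRRRRRRRRR-+*###*####*+==--.   .
232 =---RRRRRRRRRRRRRRRRRRRRRRRRRRRRRRRRRRRRR+**#######**=--:.::
234 :...:-=RRRRRRRRRRRRRRRRRRRRRRRRRRRRRRRRRRRR=+*+++****+==RRRR
236 .  .:-===RRRRRRRRRRRRRRRRRRRRRRRRRRRRRRRRRRRRRRRRRRRRRRRRRRR
238 -----======RRRRRRRRRRRRRRRRRR=RRRRRRRRRRRRRRRRRRRRRRRRRRRRRR
240 ======+*##**RRRRRRRRRRRR:---======--RRRRRRRRRRRRRRRRRRRRRRRR
242 ======+*##*+RRRRRRRRR-=--:--=+*+==----RRRRRRRRRRRRRRRRRRRRRR
244 ====---=+**+RRRRRRRR-====---=+++=------RRRRRRRRRRRRRRRRRRRRR
246 --=-:...=**RRRRRRRRR-=====----======-:.RRRRRRRRRRRRRRRRRRRRR
248 -=++=--=*#*RRRRRRRRR-====-:..:=+======-RRRRRRRRRRRRRRRRRRRRR
250 -=+****###*+RRRRRRRR:-===-:...-+******+RRRRRRRRRRRR--=--:...
252 ===+**#####*RRRRRRRRRR-==+++++*#####*+RRRRRRRRRRR..--=--:.  
254 =+++===+*##*=RRRRRRRRRRR-++******++RRRRRRRRRRRR-----==----:-
256 ===:...=*##**=RRRRRRRRRRRRRRRRRRRRRRRRRRRRRRRR-------=======
258 ==----=+*####**+RRRRRRRRRRRRRRRRRRRRRRRRRRRRR---:..:-+*+++==
260 ===+***#####*+===RRRRRRRRRRRRRRRRRRRRRRRRRR-==-:...:=***++*#
262 =====+***##*+-...:RRRRRRRRRRRRRRRRRRRRRRR--=====+++++++++*%#
264 -=====+##****=::--RRRRRRRRRRRRRRRRRRRRRR.:-=====+++*###%%#*=
```

```bash
python3 - <<'E'
from h import *
a=cv2.imread("pics/w23.png");b=crop(a,280,215,80,60,10);b=np.clip(b.astype(float)*1.5,0,255).astype(np.uint8);cv2.imwrite("pics/w23c.png",b)
E
```

```text
(no output)
```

View pics/w23c.png

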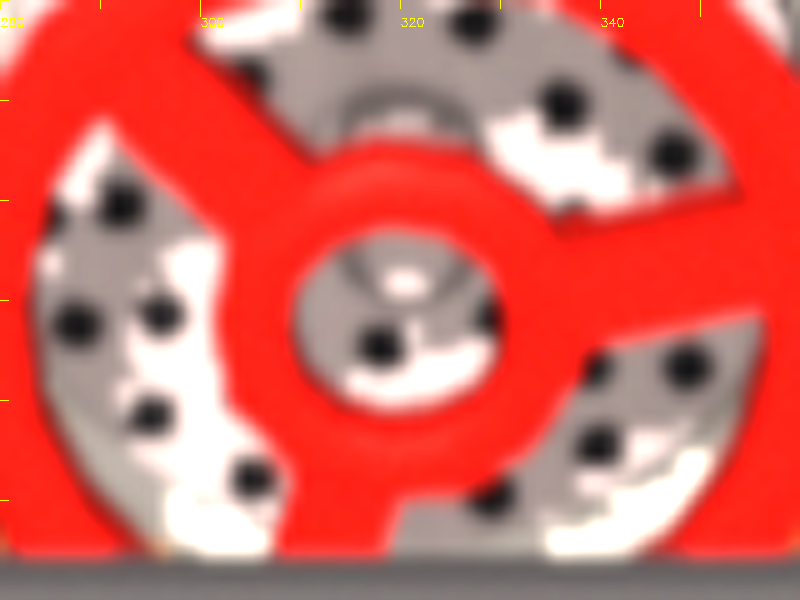

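The picture shows the hub bore (px 319.5,248) over the stud (outline bottom at row 245, col 320), so the two are aligned within ~0.5 mm. Lowering now.

{"name": "move_arm", "arguments": {"commands": [[[0.02, 0.03, -0.4], [0, 0, 0], 0.55], [[0, 0, -0.4], [0, 0, 0], 0.55], [[0, 0, -0.2], [0, 0, 0], 0.55], [[0, 0, 0], [0, 0, 0], 0.55]]}}

```text
t: 36.1
eef_pos: [503.8, -331.9, 110.8]
tcp_rot: [3.14, -0.0, 1.37]
ft_force: [0.1, -0.2, -0.1]
opening: 0.639
grip_force: 30.0
```

{"name": "move_arm", "arguments": {"commands": [[[0, 0, -0.15], [0, 0, 0], 0.55], [[0, 0, -0.1], [0, 0, 0], 0.55], [[0, 0, 0], [0, 0, 0], 0.55]]}}

```text
t: 36.4
eef_pos: [503.8, -332.0, 108.5]
tcp_rot: [3.14, -0.0, 1.37]
ft_force: [0.0, 0.5, 0.3]
opening: 0.636
grip_force: 30.0
```

{"name": "move_arm", "arguments": {"commands": [[[0, 0, -0.15], [0, 0, 0], 0.55], [[0, 0, -0.1], [0, 0, 0], 0.55], [[0, 0, 0], [0, 0, 0], 0.55]]}}

```text
t: 36.7
eef_pos: [503.8, -332.0, 106.0]
tcp_rot: [3.14, -0.0, 1.37]
ft_force: [-0.8, 0.5, 0.2]
opening: 0.637
grip_force: 30.0
```

{"name": "move_arm", "arguments": {"commands": [[[0, 0, -0.2], [0, 0, 0], 0.55], [[0, 0, -0.2], [0, 0, 0], 0.55], [[0, 0, -0.1], [0, 0, 0], 0.55], [[0, 0, 0], [0, 0, 0], 0.55]]}}

```text
t: 37.1
eef_pos: [503.8, -332.0, 100.9]
tcp_rot: [3.14, -0.0, 1.37]
ft_force: [-0.2, 0.4, 0.1]
opening: 0.64
grip_force: 30.0
```

{"name": "move_arm", "arguments": {"commands": [[[0, 0, -0.1], [0, 0, 0], 0.55], [[0, 0, 0], [0, 0, 0], 0.55]]}}

```text
t: 37.3
eef_pos: [503.9, -332.1, 100.2]
tcp_rot: [3.14, 0.0, 1.37]
ft_force: [0.6, 0.1, 1.3]
opening: 0.636
grip_force: 30.0
```

{"name": "move_arm", "arguments": {"commands": [[[0, 0, -0.1], [0, 0, 0], 0.55], [[0, 0, 0], [0, 0, 0], 0.55]]}}

```text
t: 37.5
eef_pos: [504.0, -332.1, 100.1]
tcp_rot: [3.139, 0.0, 1.37]
ft_force: [-2.6, 1.5, 9.7]
opening: 0.635
grip_force: 30.0
```

Contact on the plate at the expected height (plate 14 mm, seated). Release, withdraw and check.

{"name": "move_arm", "arguments": {"commands": [[[0, 0, 0.1], [0, 0, 0], 0.7], [[0, 0, 0], [0, 0, 0], 0.8], [[0, 0, 0], [0, 0, 0], 0.8], [[0, 0, 1], [0, 0, 0], 0.8], [[0, 0, 3], [0, 0, 0], 0.8], [[0, 0, 4], [0, 0, 0], 0.8], [[-0.5, -2.5, 3], [0, 0, 0], 0.8], [[-0.5, -3, 0], [0, 0, 0], 0.8], [[0, 0, 0], [0, 0, 0], 0.8], [[0, 0, 0], [0, 0, 0], 0.8]]}}

```text
t: 38.5
eef_pos: [493.5, -387.0, 210.1]
tcp_rot: [3.14, -0.0, 1.369]
ft_force: [0.5, 0.0, -0.5]
opening: 0.8
grip_force: 0.0
```

```bash
python3 - <<'E'
from ring import *
i0=camera_info("wrist");q=w2pix(i0,[503.8,-333,135])
i,p,R,m,e,a=ring("w24",q);print("ring",pix2w(i,*e[0],135))
G=cv2.cvtColor(a,6);ch=" .:-=+*%@%";u,v=map(int,e[0])
for r in range(v-52,v+56,4): print(r,"".join("R" if m[r,c] else ch[min(9,int(G[r,c])//26)] for c in range(u-60,u+60,2)))
for n in("scene","top"):cv2.imwrite(f"pics/{n}24.png",read_camera(n))
t0=cv2.imread("pics/top0.png").astype(int);t1=cv2.imread("pics/top24.png").astype(int)
d=(np.abs(t0-t1).sum(2)>60).astype(np.uint8);k,l,st,c=cv2.connectedComponentsWithStats(d);print([list(x) for x in st[1:] if x[4]>20])
E
```

```text
[ 493.65 -386.46  209.91] [ 0.27  0.28 -0.2 ] 75.64991632104008 R [ 0.98 -0.2   0.  ] [ 0.  0. -1.]
[ 288  116   62   65 1911] [318.46 147.9 ] [318.88 148.81]
((318.3921203613281, 148.0855255126953), (61.305294036865234, 63.16320037841797), 177.81350708007812)
ring [ 503.48 -332.23  135.  ]
96 +++**********+++****************************+==+++++++++++++
100 ++++**********+++****************************=-=++++++++++++
104 *+++***********++****************************+-=++++++++++++
108 **+++**********++*********%%@@@@@@%**********+==++++++++++++
112 ***++***********++***%@%%%@@@@@%%@@@%%@%******=-=+++++++++++
116 ***++*************%@%%@%*++++*=R=+==+*%@@@%***+-=++++++++++*
120 ****++***********@%@%+=RRRRRRRRRRRRRRR=++%@@@*+==+***%%%@@@@
124 ****++*********%@@%++RRRRRRRR---RRRRRRRRR=+%@@%@@@@@@@@@@@@@
128 *****++*******@@%+RRRRRR=+::+**--**=:RRRRRR=+@@@@@@%%%%%%%%%
132 ******+******%@%=RRRRRRRR*%%*%%%%%%*+**-RRRR**%@@%%%%%%%%%%%
136 ******++****%@@+RRRR-=RRRRR+:R**=:+%%%+--RRRR+*@@@%%%%%@@@@@
140 *******+****@@%*RRR-:=+=RRRRRRRRRRR++*%**RRRRR%%@%@@@@@@%%%%
144 *******+++**@@+RRRR+%%%%*
[... 1511 characters left out ...]
), np.int32(30), np.int32(574)], [np.int32(514), np.int32(312), np.int32(10), np.int32(8), np.int32(34)], [np.int32(262), np.int32(318), np.int32(48), np.int32(14), np.int32(295)], [np.int32(302), np.int32(325), np.int32(90), np.int32(68), np.int32(2387)], [np.int32(289), np.int32(328), np.int32(12), np.int32(8), np.int32(28)], [np.int32(218), np.int32(331), np.int32(121), np.int32(69), np.int32(3735)], [np.int32(265), np.int32(333), np.int32(14), np.int32(4), np.int32(27)], [np.int32(364), np.int32(338), np.int32(36), np.int32(28), np.int32(403)], [np.int32(272), np.int32(383), np.int32(10), np.int32(5), np.int32(25)], [np.int32(388), np.int32(389), np.int32(8), np.int32(11), np.int32(31)]]
```

```bash
python3 -c "
from cell import env
print(env.job_done())"
```

```text
the job is handed in; nothing more can be done
None
```

The plate measured 14.0 mm, so it is seated over the stud in the grinder mouth with the thin red ring lying on it. The blue ring and everything else were left where they were, and I handed the job in at about 39 s.

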